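# Rack the washed cheese moulds and mist them

## Task

First clear the curd paddle and the scrubbing brush off the draining rack and lay them down in the metal utensil tray; then stand every white mould upright (open side up) on the rack, crosswise over both rails and down between the guard wires, wholly on the rack, with a finger's width or more between neighbours. Take the yellow cover off the sanitiser fogger and put it in the tray as well, and once all the moulds are racked and the cover is in the tray, press the fogger's red cap all the way down and let it spring back up. Leave the steel bowl, the stack of tubs and the jar alone.

Things in the scene. Friction and masses are not known exactly. Their poses are not given: they have to be found in the camera images.
- rack: Fixed steel draining rack over a blue drip pan. Rails along its y: 360 mm long, 10 mm wide, centred at x = -38 and +38 mm, tops 85 mm above the table. Outside them at x = -60 and +60 mm guard wires, 6 mm, tops at 100 mm. Origin: centre of underside, on the table. Moulds stand across both rails between the guards, mould x along rack x; four fit at 85 mm pitch.
- tray: Fixed open aluminium utensil tray, outside 260 (its x) x 230 (its y) x 35 mm high, walls and floor 5 mm. Origin: centre of its underside, on the table. Stands to one side of the work area (left or right).
- canister: Fixed blue sanitiser fogger canister, body 90 x 90 mm, shoulder (where the cover rests) 110 mm above the table, sprung red cap on top. Origin: centre of its underside. Stands across from the tray.
- cap_top (a point): Middle of the top of the fogger's round red cap, 36 mm diameter; 150 mm above the table when up. Hidden under the yellow cover at first.
- fogger_cap (a joint): Travel of the red cap: 0 = up, 0.010 m = fully down; springs back; about 2 N to start, 7 N fully down.
- cover: Loose yellow square cover standing over the cap, open below, 56 x 56 x 60 mm high outside, 4 mm walls, 50 g. Origin: centre of its open underside; z up towards its closed top.
- paddle: Loose red plastic curd paddle, 210 mm long along its x, flat underside. Handle from x = -105 to +25 mm, 24 mm wide, 16 mm thick; blade from x = 25 to 105 mm, 60 mm wide, 8 mm thick. Origin: on the underside near the centre of mass. Starts lying across the rack, on its guard wires.
- brush: Loose green scrubbing brush, 180 mm long along its x, flat underside. Handle from x = -90 to +30 mm, 26 mm wide, 18 mm thick; head from x = 30 to 90 mm, 44 mm wide, 30 mm high with white bristle block below. Origin: on the underside near the centre of mass. Starts lying across the rack, on its guard wires.
- colander: Steel bowl, 140 mm diameter, 65 mm high, beyond the rack; leave alone. Origin: centre of underside.
- tubs: Nested stack of white round tubs, about 104 mm diameter, 101 mm high, beyond the rack; leave alone. Origin: centre of underside.
- jar: Glass jar, 64 mm diameter, 100 mm high; leave alone. Origin: centre of underside.
- mould1: One of two to four like white plastic brick moulds (some may be absent), open-topped box 100 mm (its x) x 50 mm (its y) x 60 mm high, 4 mm walls and floor, slotted sides, about 80 g. Origin: centre of its underside; z up. Starts upright on the table between robot and rack.
- mould2: One of two to four like white plastic brick moulds (some may be absent), open-topped box 100 mm (its x) x 50 mm (its y) x 60 mm high, 4 mm walls and floor, slotted sides, about 80 g. Origin: centre of its underside; z up. Starts upright on the table between robot and rack.
- mould3: One of two to four like white plastic brick moulds (some may be absent), open-topped box 100 mm (its x) x 50 mm (its y) x 60 mm high, 4 mm walls and floor, slotted sides, about 80 g. Origin: centre of its underside; z up. Starts upright on the table between robot and rack.
- mould4: One of two to four like white plastic brick moulds (some may be absent), open-topped box 100 mm (its x) x 50 mm (its y) x 60 mm high, 4 mm walls and floor, slotted sides, about 80 g. Origin: centre of its underside; z up. Starts upright on the table between robot and rack.

How it is judged:
By the outcome, as a careful person would: the job done as asked, in the order asked, and still so for the second after the job is handed in, with the robot touching nothing.
Of mould1, mould2, mould3, mould4 only 2 to 4 are there at a start; the rules pass over those that are not, and their reading is None.
At some moment in a run one of mould1, mould2, mould3, mould4 may be knocked a few centimetres aside while the robot is not near it.
Once in a run the grip may slacken for a moment while it holds something.
It also fails if it takes over 210 s, if anything falls off the work surface, if the arm or the gripper's body presses on something with over 40 N, if the wrist force passes 120 N, or if a joint passes its speed limit or range.

## Robot

A 6-joint arm with a two-finger parallel gripper is mounted at the origin on the work surface. World frame = base frame: x ahead of the robot, y to its left, z up, the work surface at z = 0. Lengths are in m, angles in rad, forces in N, time in s.
With the tool pointing down it reaches from about 0.35 to 0.775 m from the base axis. Payload 5.5 kg.
Tool frame: the origin (TCP) lies at the very end of the fingers, on their centre line; the grasp point (between the pads) lies 19 mm behind it; z points along the fingers, y is the direction in which the jaws open and shut (so a half turn about z gives the same grasp; the last joint's range is limited). The gripper opens to 85 mm and grips with 20 to 120 N. Pads are 22 mm wide; open, the fingers measure 114 mm over their backs; the gripper's body (76 mm by 85 mm) begins 54 mm behind the grasp point. The pads swing forward as they close: fully open they stand 13 mm farther back than shut.
Start: joints at [-1.481, 0.313, 0.046, 1.304, 0, 1.431], TCP at [0.131, -0.56, 0.231] pointing down, gripper open.
Joint ranges: [-2.76, 2.76], [-0.86, 1.69], [-1.03, 1.26], [-2.2, 2.34], [-1.47, 1.5], [-3.14, 3.14]. Speed limits (rad/s): [2.57, 2.57, 3.14, 3.14, 3.14, 3.14].

## Interface

Orientations are given as a unit quaternion [w, x, y, z].
In Python, from workcell import get_state, vision, workorder, silhouettes, tip_of gives the robot as it stands.
- The arm moves only by the shell command python3 -m inch 'ROWS' [FORCE]. ROWS is JSON, a list of rows, each a list of 7 numbers: the shift along the tool's x, y, z in cm, then the turn, a rotation vector about the tool's x, y, z in degrees, then the finger opening in cm, from 0 to 8.54. In form: [[dx, dy, dz, rx, ry, rz, hand], ...]. A call has 1 to 5 rows; each row shifts and turns the commanded pose from where the row before left it, along the tool's axes as they then stand; what a row does not reach is not made up. A row lasts 1/10 s, in which the tool goes at most 50 mm and 8.59 degrees, less where a joint would pass 70% of its speed; a pose out of reach is approached as far as the arm can. A call with a gripper value outside its range is refused whole. The fingers move at their own pace and stop on an object; FORCE is the grip in N (left out, the last holds). Time passes only in rows, so rows that do not move let the fingers close. It gives the time, the measured TCP pose, the force and the opening at its end, in the units of the state.
- get_state(): the state, without advancing time (a new reading comes with each control period).
- vision.read_camera(name): name is "scene" or "top" or "wrist"; returns a dict with "pixels" (400x640x3 uint8, red, green, blue), "depth" (400x640 float32, m along the optical axis (not along the pixel's ray), 0 where there is no reading), "mtx" (3x3 intrinsics, pixels), "T" (4x4, takes a point from camera to world coordinates); the wrist camera has in their place "tool_from_camera" (4x4, takes a point from camera to tool coordinates, whose origin is the TCP and whose axes are the flange's). Camera axes: x right, y up, looking along -z (the intrinsics and any distortion apply to the point x, -y, -z); pixel columns grow to the right and rows downward; lengths in m; the calibration is good to about 2 mm. The wrist camera is an equidistant fisheye: a pixel r from the principal point sees the ray r / f radians off the axis. A picture is of the moment at which its call begins: read the wrist's pose just before it.
- workorder.hand_in(): hands the job in, once; it reports no verdict.
Trained networks look in a picture, given as the dict that the camera call returned (one of the last four; its "shot" number tells which), for a name from the list of things; names that differ only in an ending like _2 or _b are one class to them, and where a whole thing is asked for, a point or a joint stands for the part that bears it (a point fixed in the world has none). Each returns a list of dicts, best first, with "confidence" (0 to 1); they miss things now and then, are a little off and sometimes report something else, mostly with a low value. They report only what shows in the picture. A call takes as long as a camera call.
- silhouettes(picture, label): "mask" (400x640 bool, what is visible of it) and "location" ([column, row] in pixels, amid what is visible of it).
- tip_of(picture, label): "location" ([column, row] in pixels: a listed point, or the origin of a listed thing).
The state is a dict: "clock": time; "joint_pos": joint angles; "qvel": joint speeds; "tau": joint torques, N m; "tcp_pos": TCP position; "orientation": TCP orientation; "wrist_force": force on the tool from outside, world axes, zero at the start; "ft_torque": the same for the moment, N m; "finger_gap": finger opening in m.
Only numpy, scipy, OpenCV 4.12 (cv2) and the standard library are available. Lean on these libraries where they do the work, as an engineer would, in place of code of your own. Each camera call takes 0.05 s, during which the arm holds its last target.

## Working session

There is one attempt and no reset: what is moved stays moved. The work goes in short steps, Python scripts to look and compute and a shell command to move; the robot and the scene stay as the last step left them, time stands still between calls to the robot, and variables do not carry over. Pictures are saved under pics/ and viewed, and the job is handed in when it is done.

```bash
ls; mkdir -p pics; cat > h.py <<'E'
import numpy as np, cv2
from workcell import get_state, vision, workorder, silhouettes, tip_of
from scipy.spatial.transform import Rotation as R
def save(p,name): cv2.imwrite('pics/'+name+'.png',cv2.cvtColor(p['pixels'],cv2.COLOR_RGB2BGR))
def cloud(p):
    d=p['depth'];v,u=np.mgrid[0:400,0:640];K=p['mtx']
    x=(u-K[0,2])/K[0,0]*d;y=-(v-K[1,2])/K[1,1]*d
    P=np.stack([x,y,-d,np.ones_like(d)],-1)@p['T'].T
    P=P[...,:3].copy();P[d<=0]=np.nan
    return P
def rq(q): return R.from_quat([q[1],q[2],q[3],q[0]])
def st():
    s=get_state();r=rq(s['orientation'])
    print('t',round(s['clock'],2),'tcp',np.round(s['tcp_pos'],4),'gap',round(s['finger_gap'],4),'F',np.round(s['wrist_force'],1));print(np.round(r.as_matrix(),3).tolist(), 'q',np.round(s['joint_pos'],2))
E
python3 - <<'E'
from h import *
st()
for n in ['scene','top']:
    p=vision.read_camera(n);save(p,n+'0');print(n,p['mtx'].tolist(),np.round(p['T'],3).tolist(),p.keys())
    np.savez('pics/'+n+'0.npz',**{k:v for k,v in p.items() if isinstance(v,np.ndarray)})
    for l in ['mould1','paddle','brush','cover','tray','rack','canister']:
        r=silhouettes(p,l); print(l,[(round(a['confidence'],2),np.round(a['location']).tolist(),int(a['mask'].sum())) for a in r][:6])
E
```

```text
pics
t 0.0 tcp [ 0.1309 -0.5594  0.2304] gap 0.0854 F [ 0.   0.1 -0.6]
[[0.974, 0.228, -0.0], [0.228, -0.974, 0.002], [0.0, -0.002, -1.0]] q [-1.48  0.31  0.04  1.3   0.    1.43]
scene [[484.82320916240155, 0.0, 312.9495645125327], [0.0, 484.82320916240155, 199.21098824003658], [0.0, 0.0, 1.0]] [[0.873, -0.275, 0.403, 1.17], [0.487, 0.465, -0.739, -1.064], [0.015, 0.841, 0.54, 0.884], [0.0, 0.0, 0.0, 1.0]] dict_keys(['pixels', 'depth', 'mtx', 'T', 'shot'])
mould1 [(0.58, [281.0, 193.0], 551), (0.56, [253.0, 215.0], 704)]
paddle [(0.87, [300.0, 214.0], 843)]
brush [(0.63, [323.0, 182.0], 627)]
cover [(0.93, [351.0, 138.0], 405), (0.65, [353.0, 163.0], 806)]
tray [(0.78, [215.0, 289.0], 7639)]
rack [(0.77, [307.0, 230.0], 2571)]
canister [(0.63, [351.0, 164.0], 876)]
top [[461.9267733298387, 0.0, 313.572338229015], [0.0, 461.9267733298387, 204.84663483872075], [0.0, 0.0, 1.0]] [[-0.025, 0.998, -0.066, 0.499], [-0.999, -0.026, -0.024, -0.02], [-0.026, 0.065, 0.998, 1.431], [0.0, 0.0, 0.0, 1.0]] dict_keys(['pixels', 'depth', 'mtx', 'T', 'shot'])
mould1 [(0.73, [341.0, 258.0], 568), (0.7, [296.0, 258.0], 607), (0.53, [185.0, 226.0], 541), (0.28, [201.0, 227.0], 698)]
paddle [(0.66, [346.0, 196.0], 971)]
brush [(0.62, [284.0, 209.0], 750)]
cover [(0.85, [184.0, 224.0], 554), (0.73, [297.0, 256.0], 555)]
tray [(0.65, [441.0, 230.0], 6850)]
rack [(0.93, [314.0, 206.0], 3147), (0.24, [342.0, 260.0], 554)]
canister [(0.32, [316.0, 204.0], 3337), (0.32, [181.0, 226.0], 545)]
```

View pics/top0.png

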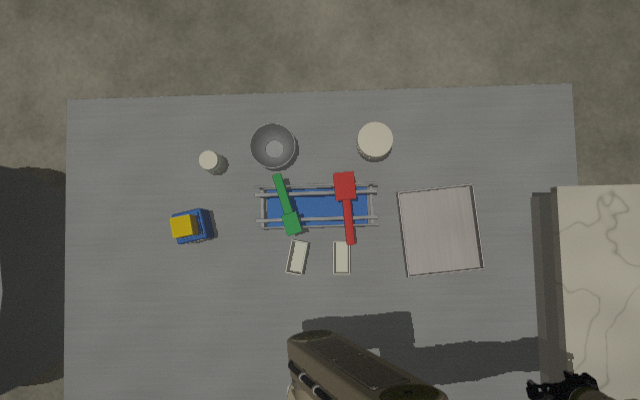

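View pics/scene0.png

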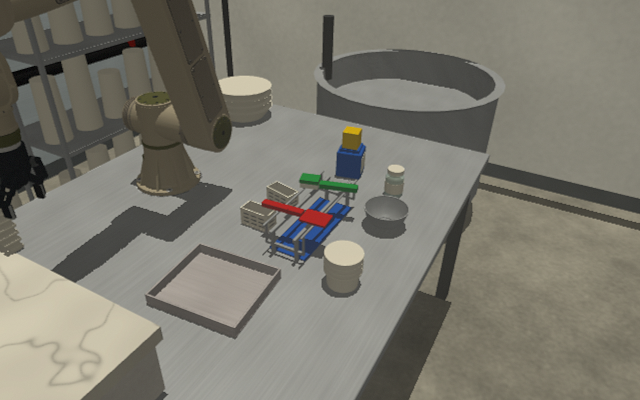

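```bash
cat > m.py <<'E'
from h import *
def load(n):
    z=np.load('pics/'+n+'.npz'); return {k:z[k] for k in z}
def rect(P,m,name):
    Q=P[m];Q=Q[~np.isnan(Q).any(1)]
    if len(Q)<5: print(name,'few');return
    c,s,a=cv2.minAreaRect((Q[:,:2]*1000).astype(np.float32))
    print(name,len(Q),'c',np.round(c,1),'size',np.round(s,1),'ang',round(a,1),'z',np.round(np.percentile(Q[:,2],[5,50,95])*1000))
if __name__=='__main__':
  for n in ['top0','scene0']:
    p=load(n);P=cloud(p);h=cv2.cvtColor(p['pixels'],cv2.COLOR_RGB2HSV);H,S,V=h[...,0].astype(int),h[...,1],h[...,2]
    reg=(P[...,0]>.3)&(P[...,0]<.75)&(abs(P[...,1])<.5)
    z=P[...,2]
    print(n)
    red=reg&(S>140)&((H<8)|(H>172))&(V>60)
    rect(P,red,'red');
    q=P[red];
    g=reg&(S>120)&(H>45)&(H<85); rect(P,g,'green')
    y=reg&(S>120)&(H>18)&(H<35); rect(P,y,'yellow'); rect(P,y&(z>.16),'yellowtop')
    b=reg&(S>100)&(H>95)&(H<130); rect(P,b&(P[...,1]<.2),'bluepan'); rect(P,b&(P[...,1]>.2),'can');rect(P,b&(P[...,1]>.2)&(z>.095),'cantop')
    for nm,msk in [('red',red),('green',g)]:
        q=P[msk];c=np.median(q,0);d=q[:,:2]-c[:2];u,s,v=np.linalg.svd(d-d.mean(0),full_matrices=False);ax=v[0]
        if ax[0]<0: ax=-ax
        t=d@ax;w=d@np.array([-ax[1],ax[0]])
        print(nm,'axis',np.degrees(np.arctan2(ax[1],ax[0])),'c',c)
        for k in np.arange(-.12,.13,.02):
            mm=(t>k)&(t<k+.02)
            if mm.sum()>3: print('  ',round(k,2),np.round(c[:2]+ax*(k+.01)+np.array([-ax[1],ax[0]])*(w[mm].min()+w[mm].max())/2,3),'w',np.round(np.ptp(w[mm]),3),'z',np.round(np.median(q[mm,2]),3))
    wht=reg&(S<60)&(V>90)&(z>.01)
    nn,lab,sts,cen=cv2.connectedComponentsWithStats((reg&(z>.02)&(S<90)).astype(np.uint8))
    for i in range(1,nn):
        if sts[i,4]>60: rect(P,lab==i,'cc%d %s'%(i,np.round(cen[i])))
E
python3 m.py
```

```text
top0
red 903 c [577.  -88.2] size [207.8  62.6] ang 9.2 z [105. 111. 119.]
green 653 c [592.   90.8] size [174.4  42.9] ang 15.4 z [114. 122. 133.]
yellow 517 c [534.6 377.1] size [54.5 58.8] ang 10.8 z [128. 169. 174.]
yellowtop 415 c [534.6 377.2] size [54.5 58.6] ang 10.8 z [165. 170. 174.]
bluepan 1994 c [587.   5.] size [114.8 308.7] ang 0.2 z [ 1.  6. 12.]
can 388 c [535.9 374.5] size [87.5 89.7] ang 12.8 z [ 92. 100. 112.]
cantop 346 c [535.4 374.6] size [88.1 87.5] ang 11.4 z [ 96. 101. 112.]
red axis 4.236952218651445 c [ 0.61473767 -0.0830128   0.11075306]
   -0.12 [ 0.505 -0.089] w 0.022 z 0.116
   -0.1 [ 0.525 -0.087] w 0.022 z 0.117
   -0.08 [ 0.545 -0.085] w 0.023 z 0.117
   -0.06 [ 0.565 -0.083] w 0.022 z 0.117
   -0.04 [ 0.585 -0.083] w 0.021 z 0.117
   -0.02 [ 0.605 -0.084] w 0.062 z 0.109
   0.0 [ 0.624 -0.079] w 0.058 z 0.108
   0.02 [ 0.644 -0.078] w 0.059 z 0.108
   0.04 [ 0.664 -0.076] w 0.058 z 0.108
   0.06 [ 0.684 -0.074] w 0.055 z 0.107
green axis 16.477126041517725 c [0.57000507 0.08938585 0.12249802]
   -0.08 [0.504 0.066] w 0.041 z 0.13
   -0.06 [0.523 0.
[... 2603 characters left out ...]
w 0.03 z 0.117
   0.02 [0.583 0.186] w 0.221 z 0.117
   0.04 [0.63  0.099] w 0.032 z 0.117
   0.06 [0.649 0.105] w 0.026 z 0.117
   0.08 [0.663 0.13 ] w 0.061 z 0.117
   0.1 [0.687 0.118] w 0.025 z 0.114
cc12 [392. 178.] 386 c [722.3 314.1] size [54.4 70.7] ang 0.8 z [ 25.  73. 101.]
cc14 [304. 194.] 1147 c [530.   63.4] size [240.1 300.5] ang 88.5 z [ 26.  58. 109.]
cc22 [374. 206.] 357 c [725.9 130.5] size [126.6  46.6] ang 89.2 z [23. 46. 65.]
cc24 [273. 225.] 1301 c [ 515.4 -112.2] size [118.7 293.6] ang 74.9 z [25. 52. 99.]
cc28 [329. 253.] 226 c [ 736.8 -175.7] size [26.1 85.3] ang 0.9 z [ 52.  99. 102.]
cc29 [213. 287.] 1538 c [ 506.8 -366.9] size [263.9 236.2] ang 5.0 z [21. 30. 36.]
```

```bash
cat > plan.py <<'E'
import sys
from h import *
# args: x y z(mm) yaw(deg): delta from current pose; rotation first (in place) then shift in the new tool axes, cm
x,y,z,yaw=map(float,sys.argv[1:5])
s=get_state();r=rq(s['orientation']);p=np.array(s['tcp_pos'])*1000
cur=r.as_matrix();cy=np.degrees(np.arctan2(cur[1,0],cur[0,0]))
tgt=R.from_euler('z',yaw,degrees=True)*R.from_euler('x',180,degrees=True)
rv=(r.inv()*tgt).as_rotvec(degrees=True)
d=np.array([x,y,z])-p
dt=tgt.as_matrix().T@d/10
print('t',round(s['clock'],2),'tcp',np.round(p,1),'yaw',round(cy,1),'gap',round(s['finger_gap']*1000,1),'F',np.round(s['wrist_force'],1),'q',np.round(s['joint_pos'],2))
print('rotvec',np.round(rv,2),'then shift cm',np.round(dt,2),'len',round(np.linalg.norm(dt),1))
E
python3 plan.py 583 -84 230 4.7
python3 -m inch '[[0,0,0,0,0,4,8.5],[0,0,0,0,0,4.5,8.5]]' 
python3 plan.py 583 -84 230 4.7
```

```text
t 0.8 tcp [ 131.  -559.9  231.4] yaw 13.2 gap 85.6 F [-0.1 -0.2 -0.4] q [-1.48  0.31  0.05  1.3  -0.    1.43]
rotvec [0.01 0.   8.46] then shift cm [ 48.95 -43.73   0.14] len 65.6
clock: 1.0
tcp_pos: [0.131, -0.5599, 0.2313]
orientation: [0.0, 0.999, 0.039, 0.0]
wrist_force: [-0.2, 0.1, 0.5]
finger_gap: 0.085
t 1.0 tcp [ 131.  -559.9  231.3] yaw 4.5 gap 85.0 F [-0.2  0.1  0.5] q [-1.48  0.31  0.05  1.3   0.    1.58]
rotvec [ 0.01 -0.   -0.2 ] then shift cm [ 48.95 -43.73   0.13] len 65.6
```

```bash
python3 -m inch '[[3.2,-2.9,0,0,0,0,6],[3.2,-2.9,0,0,0,0,6],[3.2,-2.9,0,0,0,0,6],[3.2,-2.9,0,0,0,0,6],[3.2,-2.9,0,0,0,0,6]]' >/dev/null
python3 -m inch '[[3.2,-2.9,0,0,0,0,6],[3.2,-2.9,0,0,0,0,6],[3.2,-2.9,0,0,0,0,6],[3.2,-2.9,0,0,0,0,6],[3.2,-2.9,0,0,0,0,6]]' >/dev/null
python3 -m inch '[[3.2,-2.9,0,0,0,0,6],[3.2,-2.9,0,0,0,0,6],[3.2,-2.9,0,0,0,0,6],[3.2,-2.9,0,0,0,0,6],[0,0,0,0,0,0,6]]'
python3 plan.py 583 -84 230 4.7
python3 - <<'E'
from h import *
p=vision.read_camera('wrist');save(p,'w1');print(p['mtx'],p['tool_from_camera'])
p=vision.read_camera('top');save(p,'top1')
E
```

```text
clock: 2.5
tcp_pos: [0.5472, -0.1152, 0.231]
orientation: [-0.0, 0.999, 0.044, 0.001]
wrist_force: [0.5, -0.0, 0.2]
finger_gap: 0.06
t 2.5 tcp [ 547.2 -115.2  231. ] yaw 5.0 gap 60.0 F [ 0.5 -0.   0.2] q [-0.35  0.28  0.    1.29  0.    2.7 ]
rotvec [-0.04 -0.09  0.3 ] then shift cm [ 3.82 -2.82  0.1 ] len 4.7
[[309.70691629   0.         318.28004106]
 [  0.         309.70691629 194.02164301]
 [  0.           0.           1.        ]] [[-7.51751655e-04  9.46831481e-01  3.21729050e-01  8.37172335e-02]
 [ 9.99999708e-01  7.55216473e-04  1.14036032e-04 -3.11835077e-04]
 [-1.35002174e-04  3.21729042e-01 -9.46831773e-01 -1.42792819e-01]
 [ 0.00000000e+00  0.00000000e+00  0.00000000e+00  1.00000000e+00]]
```

View pics/w1.png

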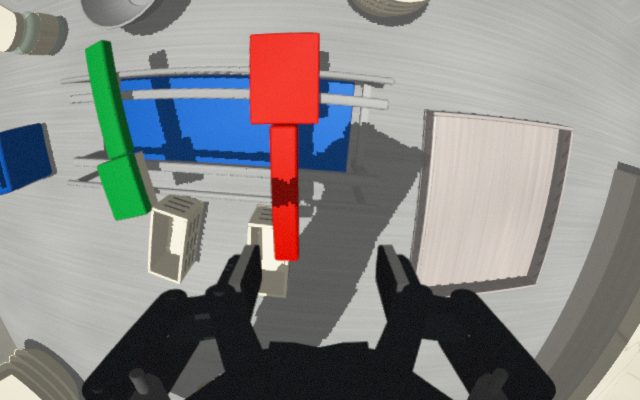

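View pics/top1.png

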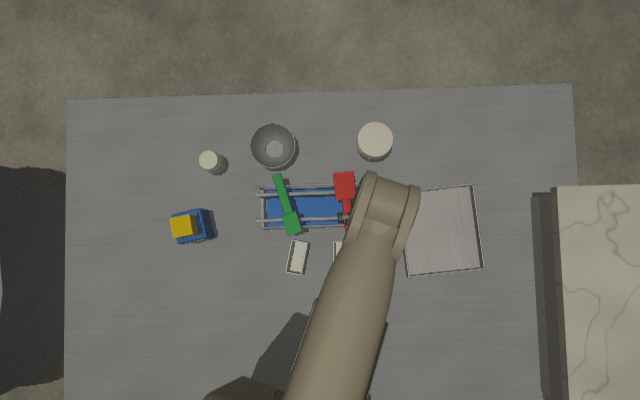

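```bash
for i in 1 2 3 4; do python3 -m inch '[[0,0,0,0,0,-8.5,6],[0,0,0,0,0,-8.5,6],[0,0,0,0,0,-8.5,6],[0,0,0,0,0,-8.5,6],[0,0,0,0,0,-8.5,6]]' >/dev/null; done
python3 -m inch '[[0,0,0,0,0,-8.5,6],[0,0,0,0,0,0,6]]'
python3 plan.py 583 -84 230 184.7
```

```text
clock: 4.8
tcp_pos: [0.5435, -0.1202, 0.2315]
orientation: [-0.0, -0.027, 1.0, -0.0]
wrist_force: [-0.2, 0.0, -0.2]
finger_gap: 0.0604
t 4.8 tcp [ 543.5 -120.2  231.5] yaw -176.9 gap 60.4 F [-0.2  0.  -0.2] q [-0.36  0.28 -0.    1.29 -0.   -0.41]
rotvec [-0.02 -0.01 -1.64] then shift cm [-4.23  3.28  0.15] len 5.4
```

```bash
python3 -m inch '[[0,0,0,0,0,-1.6,6],[-2.1,1.6,0,0,0,0,6],[-2.1,1.6,0,0,0,0,6],[0,0,0,0,0,0,6],[0,0,0,0,0,0,6]]'
python3 plan.py 583 -84 99 184.7
python3 - <<'E'
from h import *
p=vision.read_camera('wrist');save(p,'w2')
E
```

```text
clock: 5.3
tcp_pos: [0.5834, -0.0835, 0.231]
orientation: [-0.0, -0.041, 0.999, -0.0]
wrist_force: [0.6, 0.1, -0.6]
finger_gap: 0.0599
t 5.3 tcp [583.4 -83.5 231. ] yaw -175.3 gap 59.9 F [ 0.6  0.1 -0.6] q [-0.28  0.34  0.09  1.32 -0.   -0.36]
rotvec [-0.01 -0.04  0.03] then shift cm [ 0.05 -0.05 13.2 ] len 13.2
```

View pics/w2.png

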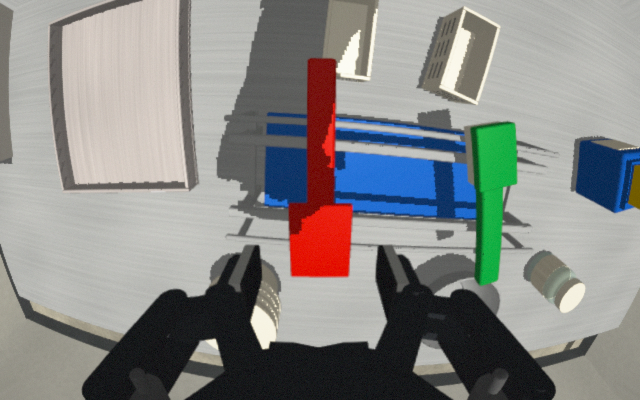

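```bash
cat >> h.py <<'E'
def wcloud():
    s=get_state();p=vision.read_camera('wrist')
    T=np.eye(4);T[:3,:3]=rq(s['orientation']).as_matrix();T[:3,3]=s['tcp_pos'];T=T@p['tool_from_camera']
    d=p['depth'];v,u=np.mgrid[0:400,0:640];K=p['mtx']
    a=(u-K[0,2])/K[0,0];b=(v-K[1,2])/K[1,1];th=np.hypot(a,b);k=np.where(th>1e-6,np.tan(np.minimum(th,1.5))/np.maximum(th,1e-6),1)
    P=np.stack([a*k*d,-b*k*d,-d,np.ones_like(d)],-1)@T.T
    P=P[...,:3].copy();P[d<=0]=np.nan
    return p,P
def masks(p):
    h=cv2.cvtColor(p['pixels'],cv2.COLOR_RGB2HSV);H,S,V=h[...,0].astype(int),h[...,1],h[...,2]
    return dict(red=(S>140)&((H<8)|(H>172)),green=(S>120)&(H>45)&(H<85),yellow=(S>120)&(H>18)&(H<35),blue=(S>100)&(H>95)&(H<130),grey=S<90)
E
python3 - <<'E'
from h import *
from m import rect
p,P=wcloud();M=masks(p)
z=P[...,2]
rect(P,M['red'],'red');rect(P,M['red']&(z>.112)&(P[...,0]<.59),'redhandle');rect(P,M['red']&(z<.112)&(z>.1)&(P[...,0]>.62),'blade')
rect(P,M['green']&(z>.1)&(z<.122)&(P[...,0]>.585),'gh');rect(P,M['green']&(z>.124),'ghead');rect(P,M['green'],'g')
E
```

```text
red 8338 c [569.8 -77.3] size [220.8  71.6] ang 5.0 z [107. 109. 117.]
redhandle 3714 c [531.8 -85.4] size [118.4  23.4] ang 4.9 z [115. 116. 117.]
blade 3169 c [649.5 -76.4] size [62.5 59.2] ang 3.3 z [107. 108. 109.]
gh 1927 c [630.4 103.3] size [102.4  26.7] ang 16.5 z [107. 118. 119.]
ghead 2658 c [563.7 -23.1] size [ 60.1 249.8] ang 15.8 z [128. 130. 131.]
g 5124 c [575.7  39.3] size [348.3 171.2] ang 67.8 z [112. 127. 131.]
```

```bash
python3 -m inch '[[0,0.25,3.2,0,0,0,6],[0,0,3,0,0,0,6],[0,0,3,0,0,0,6],[0,0,2,0,0,0,6],[0,0,2,0,0,0,6]]'
python3 -m inch '[[0,0,0,0,0,0,6],[0,0,0,0,0,0,1],[0,0,0,0,0,0,1],[0,0,0,0,0,0,1],[0,0,0,0,0,0,1]]' 50
python3 -m inch '[[0,0,0,0,0,0,1],[0,0,0,0,0,0,1],[0,0,0,0,0,0,1]]'
python3 plan.py 583 -81 250 184.7
```

```text
clock: 5.9
tcp_pos: [0.5824, -0.0817, 0.0983]
orientation: [-0.0, -0.041, 0.999, -0.0]
wrist_force: [-0.7, 0.3, 0.5]
finger_gap: 0.06
clock: 6.4
tcp_pos: [0.5845, -0.0815, 0.1011]
orientation: [0.001, -0.041, 0.999, -0.001]
wrist_force: [-1.4, -0.4, 6.0]
finger_gap: 0.023
clock: 6.7
tcp_pos: [0.5845, -0.0815, 0.1011]
orientation: [0.001, -0.042, 0.999, -0.001]
wrist_force: [-0.3, -0.3, 5.6]
finger_gap: 0.0228
t 6.7 tcp [584.5 -81.5 101.1] yaw -175.2 gap 22.8 F [-0.3 -0.3  5.6] q [-0.27  0.41 -0.14  1.02 -0.   -0.36]
rotvec [-0.1   0.16  0.06] then shift cm [  0.15   0.06 -14.89] len 14.9
```

```bash
python3 -m inch '[[0,0,-2,0,0,0,1],[0,0,-3,0,0,0,1],[0,0,-3,0,0,0,1],[0,0,-3,0,0,0,1],[0,0,-2,0,0,0,1]]' 60
python3 plan.py 512 -428 230 184.9
python3 - <<'E'
from h import *
p=vision.read_camera('wrist');save(p,'w3')
E
```

```text
clock: 7.2
tcp_pos: [0.584, -0.081, 0.2319]
orientation: [0.001, -0.042, 0.999, -0.0]
wrist_force: [-0.1, -0.7, -1.0]
finger_gap: 0.0224
t 7.2 tcp [584.  -81.  231.9] yaw -175.2 gap 22.4 F [-0.1 -0.7 -1. ] q [-0.27  0.34  0.08  1.31  0.   -0.36]
rotvec [-0.05  0.15 -0.12] then shift cm [ 10.14 -33.96   0.19] len 35.4
```

View pics/w3.png

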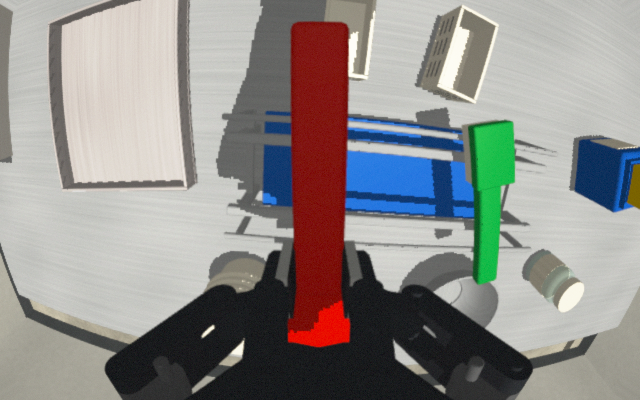

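```bash
python3 -m inch '[[1,-2.5,0,0,0,0,1],[1,-3.5,0,0,0,0,1],[1,-3.5,0,0,0,0,1],[1,-3.5,0,0,0,0,1],[1,-3.5,0,0,0,0,1]]' 
python3 -m inch '[[1,-3.5,0,0,0,0,1],[1,-3.5,0,0,0,0,1],[1,-3.5,0,0,0,0,1],[1,-3.5,0,0,0,0,1],[1,-3.5,0,0,0,0,1]]' 
python3 -m inch '[[0,0,0,0,0,0,1],[0,0,0,0,0,0,1]]' 
python3 plan.py 512 -428 8 184.9
```

```text
clock: 7.75
tcp_pos: [0.5467, -0.2505, 0.2285]
orientation: [-0.0, -0.042, 0.999, 0.0]
wrist_force: [-0.2, 0.1, -0.3]
finger_gap: 0.0226
clock: 8.25
tcp_pos: [0.5115, -0.4293, 0.2284]
orientation: [-0.0, -0.042, 0.999, 0.0]
wrist_force: [0.3, -0.1, -1.4]
finger_gap: 0.0224
clock: 8.45
tcp_pos: [0.5114, -0.4286, 0.228]
orientation: [-0.0, -0.041, 0.999, 0.001]
wrist_force: [0.7, 0.6, -0.7]
finger_gap: 0.0222
t 8.45 tcp [ 511.4 -428.6  228. ] yaw -175.3 gap 22.2 F [ 0.7  0.6 -0.7] q [-0.82  0.5   0.32  1.39  0.   -0.9 ]
rotvec [ 0.09 -0.05 -0.24] then shift cm [-0.07  0.05 22.  ] len 22.0
```

```bash
python3 -m inch '[[0,0,4,0,0,0,1],[0,0,4,0,0,0,1],[0,0,4,0,0,0,1],[0,0,4,0,0,0,1],[0,0,3,0,0,0,1]]' 
python3 -m inch '[[0,0,2,0,0,0,1],[0,0,0.8,0,0,0,1],[0,0,0,0,0,0,1]]' 
python3 plan.py 512 -428 7 184.9
```

```text
clock: 8.95
tcp_pos: [0.5116, -0.4251, 0.0365]
orientation: [-0.001, -0.043, 0.999, 0.001]
wrist_force: [0.2, 0.5, -1.2]
finger_gap: 0.0227
clock: 9.25
tcp_pos: [0.5118, -0.4262, 0.0102]
orientation: [-0.001, -0.042, 0.999, 0.001]
wrist_force: [-0.2, 0.0, -1.0]
finger_gap: 0.0231
t 9.25 tcp [ 511.8 -426.2   10.2] yaw -175.2 gap 23.1 F [-0.2  0.  -1. ] q [-0.81  0.62 -0.03  0.92  0.   -0.9 ]
rotvec [ 0.12 -0.09 -0.05] then shift cm [-0.01 -0.18  0.32] len 0.4
```

```bash
python3 -m inch '[[0,0,0.2,0,0,0,1],[0,0,0.1,0,0,0,4],[0,0,0,0,0,0,4],[0,0,0,0,0,0,4],[0,0,-1,0,0,0,4]]' 
python3 -m inch '[[0,0,-3,0,0,0,4],[0,0,-4,0,0,0,5],[0,0,-4,0,0,0,6],[0,0,-4,0,0,0,6],[0,0,-4,0,0,0,6]]' 
python3 plan.py 598 94 228 196.5
python3 - <<'E'
from h import *
from m import rect
p,P=wcloud();M=masks(p);save(p,'w4');rect(P,M['red'],'red')
E
```

```text
clock: 9.75
tcp_pos: [0.5113, -0.4275, 0.0178]
orientation: [-0.001, -0.042, 0.999, 0.001]
wrist_force: [0.0, -0.2, -0.4]
finger_gap: 0.0402
clock: 10.25
tcp_pos: [0.5119, -0.4281, 0.2113]
orientation: [0.0, -0.042, 0.999, -0.001]
wrist_force: [-0.2, -0.4, 1.0]
finger_gap: 0.0596
t 10.25 tcp [ 511.9 -428.1  211.3] yaw -175.2 gap 59.6 F [-0.2 -0.4  1. ] q [-0.82  0.5   0.28  1.35 -0.   -0.9 ]
rotvec [ -0.07   0.04 -11.74] then shift cm [-23.09  47.61  -1.67] len 52.9
red 5485 c [ 505.3 -426.2] size [209.1  61.2] ang 2.2 z [12. 14. 22.]
```

View pics/w4.png

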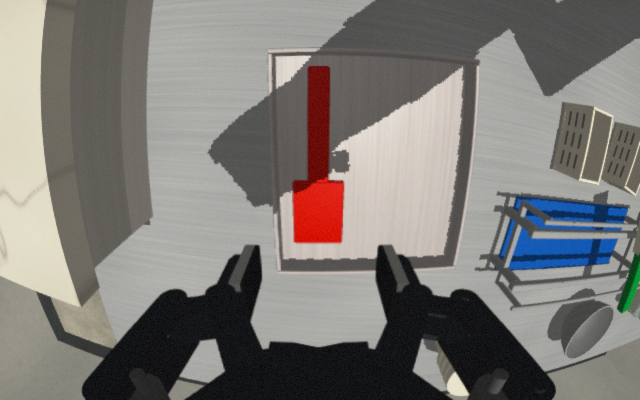

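```bash
python3 -m inch '[[0,0,-1,0,0,-5.9,6],[0,0,-0.6,0,0,-5.9,6],[-2.3,4.2,0,0,0,0,6],[-2.3,4.2,0,0,0,0,6],[-2.3,4.2,0,0,0,0,6]]' 
python3 -m inch '[[-2.3,4.2,0,0,0,0,6],[-2.3,4.2,0,0,0,0,6],[-2.3,4.2,0,0,0,0,6],[-2.3,4.2,0,0,0,0,6],[-2.3,4.2,0,0,0,0,6]]' 
python3 -m inch '[[-2.3,4.2,0,0,0,0,6],[-2.3,4.2,0,0,0,0,6],[0,0,0,0,0,0,6],[0,0,0,0,0,0,6]]' 
python3 plan.py 594 92.7 100 196.5
python3 - <<'E'
from h import *
from m import rect
p,P=wcloud();M=masks(p);z=P[...,2];reg=P[...,1]>0
rect(P,M['green']&(z>.1)&(z<.122)&(P[...,0]>.585),'gh');rect(P,M['green']&reg&(z>.124),'ghead')
E
```

```text
clock: 10.8
tcp_pos: [0.5422, -0.2867, 0.2251]
orientation: [0.0, -0.143, 0.99, -0.0]
wrist_force: [0.5, -0.4, -0.7]
finger_gap: 0.0599
clock: 11.3
tcp_pos: [0.5928, -0.0517, 0.2254]
orientation: [0.001, -0.144, 0.99, -0.0]
wrist_force: [0.8, -0.5, 0.1]
finger_gap: 0.0603
clock: 11.7
tcp_pos: [0.6128, 0.0414, 0.2249]
orientation: [0.0, -0.145, 0.989, -0.0]
wrist_force: [-0.7, -0.4, 0.4]
finger_gap: 0.0602
t 11.7 tcp [612.8  41.4 224.9] yaw -163.3 gap 60.2 F [-0.7 -0.4  0.4] q [-0.06  0.39  0.14  1.32 -0.   -0.35]
rotvec [-0.04  0.03  0.23] then shift cm [ 0.34  5.45 12.49] len 13.6
gh 2430 c [630.  103.7] size [101.2  26.2] ang 16.4 z [114. 118. 119.]
ghead 4141 c [571.8  67. ] size [ 83.5 142.8] ang 65.1 z [129. 130. 132.]
```

```bash
python3 -m inch '[[0.2,2.7,0,0,0,0,6],[0.1,2.7,0,0,0,0,6],[0,0,0,0,0,0,6],[0,0,4,0,0,0,6],[0,0,3,0,0,0,6]]' 
python3 -m inch '[[0,0,3,0,0,0,6],[0,0,2.5,0,0,0,6],[0,0,0,0,0,0,6]]' 
python3 plan.py 594 93 100 196.5
```

```text
clock: 12.25
tcp_pos: [0.5951, 0.089, 0.154]
orientation: [0.001, -0.143, 0.99, -0.0]
wrist_force: [-0.1, -0.7, -0.4]
finger_gap: 0.0597
clock: 12.55
tcp_pos: [0.5918, 0.0888, 0.0957]
orientation: [-0.003, -0.143, 0.99, 0.0]
wrist_force: [-0.4, 0.3, -0.2]
finger_gap: 0.0603
t 12.55 tcp [591.8  88.8  95.7] yaw -163.6 gap 60.3 F [-0.4  0.3 -0.2] q [ 0.02  0.43 -0.12  1.03 -0.   -0.27]
rotvec [ 0.08 -0.39 -0.09] then shift cm [-0.33  0.34 -0.43] len 0.6
```

```bash
python3 -m inch '[[-0.2,0.3,-0.2,0,0,0,6],[0,0,0,0,0,0,6],[0,0,0,0,0,0,1],[0,0,0,0,0,0,1],[0,0,0,0,0,0,1]]' 
python3 -m inch '[[0,0,0,0,0,0,1],[0,0,0,0,0,0,1],[0,0,0,0,0,0,1]]' 
python3 plan.py 594 93 235 196.5
```

```text
clock: 13.05
tcp_pos: [0.5963, 0.0944, 0.1027]
orientation: [0.001, -0.144, 0.99, -0.0]
wrist_force: [-1.6, 0.6, 6.2]
finger_gap: 0.0245
clock: 13.35
tcp_pos: [0.5964, 0.0944, 0.1027]
orientation: [0.001, -0.144, 0.99, -0.0]
wrist_force: [-1.5, 0.4, 5.3]
finger_gap: 0.0246
t 13.35 tcp [596.4  94.4 102.7] yaw -163.4 gap 24.6 F [-1.5  0.4  5.3] q [ 0.02  0.43 -0.1   1.03 -0.   -0.27]
rotvec [-0.06  0.13  0.07] then shift cm [  0.27  -0.06 -13.23] len 13.2
```

```bash
python3 -m inch '[[0,0,-2,0,0,0,1],[0,0,-3,0,0,0,1],[0,0,-3,0,0,0,1],[0,0,-3,0,0,0,1],[0,0,-2,0,0,0,1]]' 60
python3 -m inch '[[0,0,0,0,0,5.8,1],[0,0,0,0,0,5.8,1],[0,0,0,0,0,0,1]]'
python3 plan.py 507.4 -370 230 184.9
python3 - <<'E'
from h import *
p=vision.read_camera('wrist');save(p,'w5')
E
```

```text
clock: 13.85
tcp_pos: [0.5959, 0.0946, 0.2336]
orientation: [0.001, -0.144, 0.99, -0.0]
wrist_force: [-0.7, -0.6, -0.9]
finger_gap: 0.0247
clock: 14.15
tcp_pos: [0.5954, 0.0945, 0.2313]
orientation: [-0.0, -0.043, 0.999, -0.0]
wrist_force: [0.2, 0.3, -1.9]
finger_gap: 0.0242
t 14.15 tcp [595.4  94.5 231.3] yaw -175.0 gap 24.2 F [ 0.2  0.3 -1.9] q [ 0.02  0.37  0.12  1.33 -0.   -0.06]
rotvec [-0.   -0.01  0.06] then shift cm [ 12.73 -45.53   0.13] len 47.3
```

View pics/w5.png

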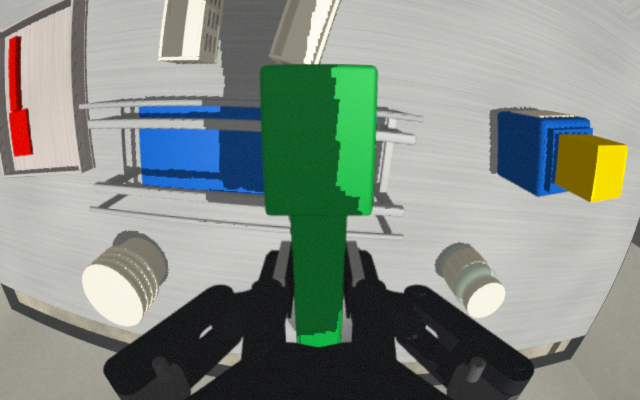

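```bash
for i in 1; do python3 -m inch '[[1,-2.5,0,0,0,0,1],[1,-3.5,0,0,0,0,1],[1,-3.6,0,0,0,0,1],[1,-3.6,0,0,0,0,1],[1,-3.6,0,0,0,0,1]]' ; done
python3 -m inch '[[1,-3.6,0,0,0,0,1],[1,-3.6,0,0,0,0,1],[1,-3.6,0,0,0,0,1],[1,-3.6,0,0,0,0,1],[1,-3.6,0,0,0,0,1]]' 
python3 -m inch '[[1,-3.6,0,0,0,0,1],[1,-3.6,0,0,0,0,1],[0.7,-3.5,0,0,0,0,1],[0,0,0,0,0,0,1],[0,0,0,0,0,0,1]]' 
python3 plan.py 507.4 -370 12 184.9
```

```text
clock: 14.7
tcp_pos: [0.5596, -0.0784, 0.231]
orientation: [-0.0, -0.045, 0.999, 0.0]
wrist_force: [0.6, -0.2, -2.8]
finger_gap: 0.0253
clock: 15.2
tcp_pos: [0.5254, -0.2622, 0.231]
orientation: [-0.0, -0.045, 0.999, 0.0]
wrist_force: [0.6, -0.1, -1.4]
finger_gap: 0.0244
clock: 15.7
tcp_pos: [0.5078, -0.3704, 0.2305]
orientation: [-0.0, -0.043, 0.999, 0.001]
wrist_force: [0.2, 0.5, -1.6]
finger_gap: 0.024
t 15.7 tcp [ 507.8 -370.4  230.5] yaw -175.0 gap 24.0 F [ 0.2  0.5 -1.6] q [-0.76  0.42  0.2   1.35  0.   -0.84]
rotvec [ 0.08 -0.05  0.06] then shift cm [ 0.04  0.04 21.85] len 21.8
```

```bash
python3 -m inch '[[0,0,4,0,0,0,1],[0,0,4,0,0,0,1],[0,0,4,0,0,0,1],[0,0,4,0,0,0,1],[0,0,3,0,0,0,1]]' 
python3 -m inch '[[0,0,2,0,0,0,1],[0,0,0.8,0,0,0,1],[0,0,0,0,0,0,1]]' 
python3 plan.py 507.4 -370 9 184.9
```

```text
clock: 16.2
tcp_pos: [0.5078, -0.3672, 0.0389]
orientation: [-0.001, -0.045, 0.999, 0.001]
wrist_force: [-0.2, -0.4, -1.7]
finger_gap: 0.0243
clock: 16.5
tcp_pos: [0.508, -0.3681, 0.0123]
orientation: [-0.001, -0.044, 0.999, 0.001]
wrist_force: [-0.1, 0.2, -1.7]
finger_gap: 0.0246
t 16.5 tcp [ 508.  -368.1   12.3] yaw -174.9 gap 24.6 F [-0.1  0.2 -1.7] q [-0.75  0.56 -0.14  0.88  0.   -0.84]
rotvec [ 0.11 -0.1   0.18] then shift cm [ 0.08 -0.18  0.33] len 0.4
```

```bash
python3 -m inch '[[0,0,0.2,0,0,0,1],[0,0,0,0,0,0,4],[0,0,0,0,0,0,4],[0,0,0,0,0,0,4],[0,0,-1,0,0,0,4]]' 
python3 -m inch '[[0,0,-3,0,0,0,4],[0,0,-4,0,0,0,5],[0,0,-4,0,0,0,8],[0,0,-4,0,0,0,8],[0,0,-4,0,0,0,8]]' 
python3 - <<'E'
from h import *
from m import rect
p,P=wcloud();M=masks(p);save(p,'w6');rect(P,M['red'],'red');rect(P,M['green'],'green')
p=vision.read_camera('top');P=cloud(p);save(p,'top2')
z=P[...,2];reg=(P[...,0]>.3)&(P[...,0]<.75)&(abs(P[...,1])<.25);M=masks(p)
nn,lab,sts,cen=cv2.connectedComponentsWithStats((reg&(z>.02)&M['grey']).astype(np.uint8))
for i in range(1,nn):
    if sts[i,4]>60: rect(P,lab==i,'cc%d %s'%(i,np.round(cen[i])))
rect(P,reg&(z>.0925)&(z<.11)&(P[...,0]>.5)&(P[...,0]<.69),'guards')
for nm,a,b in (('near',.51,.535),('far',.64,.665)):
    q=P[reg&(z>.0925)&(z<.108)&(P[...,0]>a)&(P[...,0]<b)]
    print(nm,np.polyfit(q[:,1],q[:,0],1),q[:,1].min(),q[:,1].max(),len(q))
for nm,a,b in (('near',.54,.56),('far',.615,.635)):
    q=P[reg&(z>.078)&(z<.092)&(P[...,0]>a)&(P[...,0]<b)]
    print(nm,np.polyfit(q[:,1],q[:,0],1),q[:,1].min(),q[:,1].max(),len(q))
E
python3 plan.py 433 -64.5 200 178.6
```

```text
clock: 17.0
tcp_pos: [0.5077, -0.3694, 0.0209]
orientation: [-0.001, -0.043, 0.999, 0.001]
wrist_force: [0.6, 0.4, 0.0]
finger_gap: 0.0401
clock: 17.5
tcp_pos: [0.5082, -0.3698, 0.2142]
orientation: [0.0, -0.043, 0.999, -0.001]
wrist_force: [-0.1, -0.5, 0.5]
finger_gap: 0.0798
red 5361 c [ 509.1 -393.2] size [122.7 210.6] ang 85.7 z [12. 14. 22.]
green 4713 c [ 501.4 -372.7] size [124.6 163.3] ang 60.9 z [ 22.  34. 283.]
cc1 [374. 152.] 280 c [ 736.7 -170.3] size [87.4 26.3] ang 89.9 z [ 52. 100. 105.]
cc2 [271. 161.] 272 c [727.5 133.1] size [126.1  44.4] ang 89.9 z [22. 45. 67.]
cc3 [316. 205.] 1549 c [587.5   5.3] size [126.4 360.1] ang 0.5 z [ 38.  86. 103.]
cc4 [399. 208.] 85 c [ 570.7 -244.9] size [111.8   9.6] ang 0.3 z [21. 34. 39.]
cc5 [295. 258.] 195 c [436.9  68.5] size [ 50.3 100.6] ang 77.9 z [27. 58. 64.]
cc6 [342. 258.] 175 c [433.4 -64.5] size [ 47.5 100.2] ang 88.4 z [35. 59. 64.]
cc7 [441. 328.] 7178 c [ 377.6 -171.9] size [155.3 156.2] ang 0.0 z [687. 727. 737.]
cc8 [316. 356.] 2872 c [329.5  -4.9] size [129.7  59. ] ang 90.0 z [695. 748. 763.]
guards 524 c [587.5   5.5] size [126.4 357. ] ang 0.5 z [ 95. 100. 104.]
near [-0.00828371  0.52735889] -0.17195208710364607 0.18304696034059748 257
far [-0.00651218  0.6471068 ] -0.17252492813905573 0.18441016426024737 260
near [-0.0075097   0.54931781] -0.17468930825224102 0.18508026332063623 424
far [-0.00684485  0.62507652] -0.1743938201511174 0.18339032666184768 425
t 17.6 tcp [ 510.7 -372.2  219.5] yaw -175.0 gap 80.4 F [ 0.8 -0.6 -0.4] q [-0.76  0.42  0.17  1.31 -0.   -0.84]
rotvec [-0.51  0.5   6.36] then shift cm [ 8.52 30.57  1.95] len 31.8
```

View pics/w6.png

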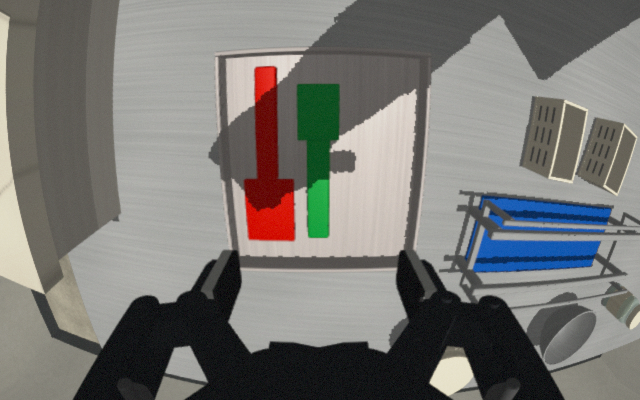

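View pics/top2.png

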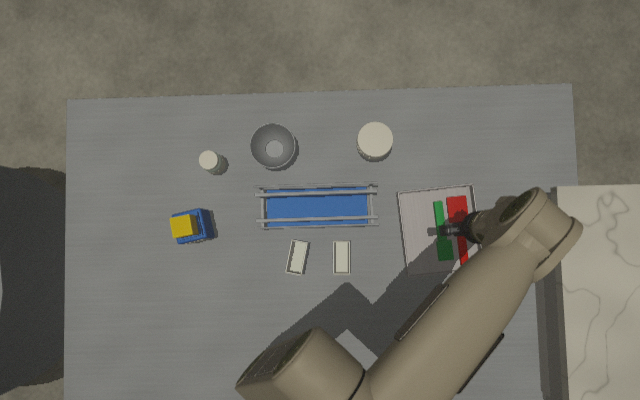

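```bash
python3 -m inch '[[0,0,0,0,0,6.4,8.3],[1,3.4,0,0,0,0,8.3],[1,3.4,0,0,0,0,8.3],[1,3.4,0,0,0,0,8.3],[1,3.4,0,0,0,0,8.3]]' >/dev/null
python3 -m inch '[[1,3.4,0,0,0,0,8.3],[1,3.4,0,0,0,0,8.3],[1,3.4,0,0,0,0,8.3],[1,3.4,0,0,0,0,8.3],[0.5,3.3,0,0,0,0,8.3]]'
python3 -m inch '[[0,0,0,0,0,0,8.3],[0,0,0,0,0,0,8.3]]' >/dev/null
cat > mo.py <<'E'
from h import *
from m import rect
import sys
p,P=wcloud();M=masks(p);save(p,sys.argv[1]);z=P[...,2]
m=(z>.05)&(z<.066)&M['grey']&(P[...,0]<.52)&(P[...,0]>.3)&(abs(P[...,1])<.2)
nn,lab,sts,cen=cv2.connectedComponentsWithStats(m.astype(np.uint8))
for i in range(1,nn):
    if sts[i,4]>150: rect(P,lab==i,'m %s'%np.round(cen[i]))
E
python3 mo.py w7
python3 plan.py 433.4 -64.5 28 178.6
```

```text
clock: 18.6
tcp_pos: [0.4299, -0.0615, 0.2116]
orientation: [0.0, 0.013, 1.0, -0.0]
wrist_force: [0.8, 0.2, 0.3]
finger_gap: 0.0829
m [317. 175.] 1447 c [432.8 -63.8] size [ 50.4 100.4] ang 88.7 z [52. 60. 61.]
m [442. 179.] 1575 c [436.9  68.9] size [ 51.1 101.2] ang 77.4 z [51. 59. 61.]
t 18.85 tcp [431.3 -63.1 211.6] yaw 178.6 gap 83.1 F [-0.3 -0.2  0.9] q [-0.33  0.05 -0.32  1.19 -0.   -0.31]
rotvec [-0.04  0.06 -0.  ] then shift cm [-0.21 -0.14 18.36] len 18.4
```

View pics/w7.png

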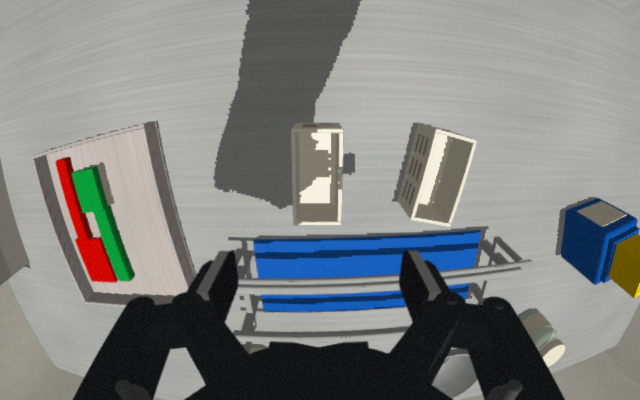

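```bash
python3 -m inch '[[-0.15,-0.05,4,0,0,0,8.3],[0,0,4,0,0,0,8.3],[0,0,4,0,0,0,8.3],[0,0,3,0,0,0,8.3],[0,0,2,0,0,0,8.3]]' 
python3 -m inch '[[0,0,1.4,0,0,0,8.3],[0,0,0,0,0,0,8.3]]' 
python3 plan.py 432.8 -63.8 28 178.7
```

```text
clock: 19.35
tcp_pos: [0.4315, -0.0643, 0.039]
orientation: [-0.001, 0.014, 1.0, 0.0]
wrist_force: [0.2, -0.9, 0.7]
finger_gap: 0.0829
clock: 19.55
tcp_pos: [0.4311, -0.0641, 0.0254]
orientation: [-0.002, 0.014, 1.0, 0.0]
wrist_force: [0.5, -0.2, 0.3]
finger_gap: 0.0831
t 19.55 tcp [431.1 -64.1  25.4] yaw 178.5 gap 83.1 F [ 0.5 -0.2  0.3] q [-0.33  0.23 -0.62  0.72 -0.   -0.3 ]
rotvec [ 0.05 -0.22 -0.25] then shift cm [-0.17  0.03 -0.26] len 0.3
```

```bash
python3 -m inch '[[-0.15,0,-0.2,0,0,0,6],[0,0,0,0,0,0,4],[0,0,0,0,0,0,4],[0,0,0,0,0,0,4],[0,0,0,0,0,0,4]]' 40
python3 -m inch '[[0,0,0,0,0,0,4],[0,0,0,0,0,0,4],[0,0,-2,0,0,0,4],[0,0,-3,0,0,0,4],[0,0,-4,0,0,0,4]]' 
python3 -m inch '[[0,0,-4,0,0,0,4],[0,0,-4,0,0,0,4],[0,0,-2,0,0,0,4],[0,0,0,0,0,0,4]]' 
python3 plan.py 587.6 -55 220 180.4
python3 - <<'E'
from h import *
p=vision.read_camera('wrist');save(p,'w8')
E
```

```text
clock: 20.05
tcp_pos: [0.4355, -0.0641, 0.0306]
orientation: [0.002, 0.013, 1.0, -0.001]
wrist_force: [0.7, -2.2, 4.9]
finger_gap: 0.0494
clock: 20.55
tcp_pos: [0.4324, -0.0628, 0.1192]
orientation: [-0.002, 0.012, 1.0, 0.001]
wrist_force: [1.4, -0.2, -1.1]
finger_gap: 0.0495
clock: 20.95
tcp_pos: [0.4359, -0.0639, 0.2227]
orientation: [0.003, 0.012, 1.0, -0.001]
wrist_force: [-0.2, -0.9, -0.4]
finger_gap: 0.049
t 20.95 tcp [435.9 -63.9 222.7] yaw 178.6 gap 49.0 F [-0.2 -0.9 -0.4] q [-0.33  0.05 -0.3   1.22 -0.   -0.3 ]
rotvec [-0.12  0.36 -1.82] then shift cm [-15.18   0.79   0.27] len 15.2
```

View pics/w8.png

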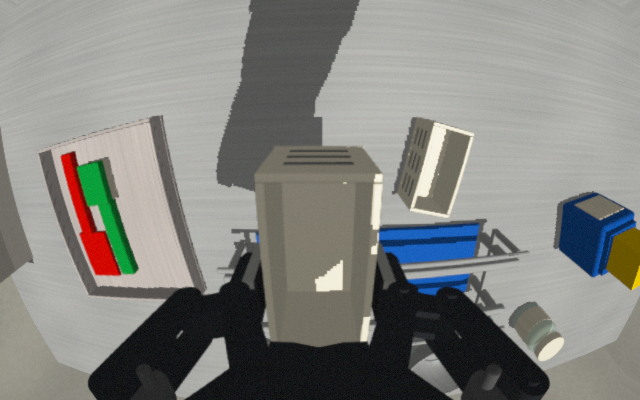

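```bash
cat > inhand.py <<'E'
from h import *
from m import rect
s=get_state();p,P=wcloud();z=P[...,2];t=np.array(s['tcp_pos'])
# mould in hand: rim points; exclude gripper (dark)
V=p['pixels'].max(2)
near=(np.hypot(P[...,0]-t[0],P[...,1]-t[1])<.075)&(V>70)&(z>t[2]-.05)&(z<t[2]+.05)
q=z[near];top=np.percentile(q,99)
print('tcp',np.round(t*1000,1),'rim z',top*1000-t[2]*1000)
Q=P[near&(z>top-.008)]
print('x range',np.round((np.percentile(Q[:,0],[1,99])-t[0])*1000,1),'y',np.round((np.percentile(Q[:,1],[1,99])-t[1])*1000,1))
Q=P[near];f=Q[Q[:,0]<np.percentile(Q[:,0],1)+.003];print('nearest face x',np.round((Q[:,0].min()-t[0])*1000,1),np.round((np.percentile(Q[:,0],1)-t[0])*1000,1),'zmin',(Q[:,2].min()-t[2])*1000)
E
python3 inhand.py
```

```text
tcp [434.9 -63.6 220.6] rim z 37.532567950846726
x range [-52.2  32. ] y [-35.8  38.6]
nearest face x -53.3 -52.7 zmin -29.663716614961533
```

```bash
python3 -m inch '[[0,0,0,0,0,-1.8,4],[-3.5,0.2,0,0,0,0,4],[-4,0.2,0,0,0,0,4],[-4,0.2,0,0,0,0,4],[-4,0.2,0,0,0,0,4]]' 
python3 -m inch '[[0,0,0,0,0,0,4],[0,0,0,0,0,0,4]]' 
python3 inhand.py
python3 plan.py 590 -55 115 180.4
```

```text
clock: 21.55
tcp_pos: [0.5893, -0.054, 0.2168]
orientation: [-0.002, -0.003, 1.0, 0.0]
wrist_force: [0.2, -0.2, -0.8]
finger_gap: 0.0495
clock: 21.75
tcp_pos: [0.588, -0.054, 0.2161]
orientation: [-0.003, -0.003, 1.0, 0.001]
wrist_force: [-0.6, -0.7, -0.6]
finger_gap: 0.0497
tcp [588.  -54.  216.1] rim z 37.48602171222015
x range [-51.7  29.5] y [-30.8  31.1]
nearest face x -52.9 -52.5 zmin -29.522589923641817
t 21.8 tcp [587.5 -54.1 217. ] yaw -179.6 gap 49.6 F [-0.2  0.3 -0.6] q [-0.23  0.35  0.06  1.29 -0.   -0.23]
rotvec [ 0.05 -0.26 -0.02] then shift cm [-0.25 -0.1  10.2 ] len 10.2
```

```bash
python3 -m inch '[[-0.25,0,2.5,0,0,0,4],[0,0,3,0,0,0,4],[0,0,3,0,0,0,4],[0,0,0.5,0,0,0,4],[0,0,0,0,0,0,4]]' 
python3 plan.py 590 -55 115 180.4
python3 - <<'E'
from h import *
p=vision.read_camera('wrist');save(p,'w9')
E
```

```text
clock: 22.3
tcp_pos: [0.5895, -0.0543, 0.1288]
orientation: [-0.001, -0.003, 1.0, 0.0]
wrist_force: [-0.5, 0.6, 0.5]
finger_gap: 0.0495
t 22.3 tcp [589.5 -54.3 128.8] yaw -179.7 gap 49.5 F [-0.5  0.6  0.5] q [-0.23  0.4  -0.09  1.09 -0.   -0.23]
rotvec [ 0.03 -0.16 -0.06] then shift cm [-0.05 -0.07  1.38] len 1.4
```

View pics/w9.png

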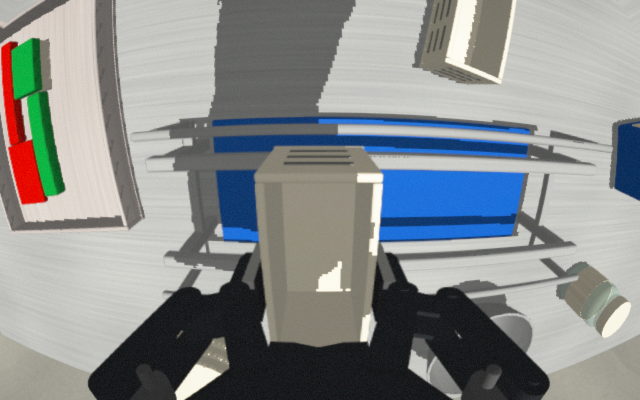

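```bash
python3 -m inch '[[0,0,0.5,0,0,0,4],[0,0,0.4,0,0,0,4],[0,0,0,0,0,0,4]]' 
python3 -m inch '[[0,0,0.3,0,0,0,4],[0,0,0,0,0,0,4]]'
python3 -m inch '[[0,0,0.2,0,0,0,4],[0,0,0,0,0,0,4]]'
```

```text
clock: 22.65
tcp_pos: [0.5916, -0.0545, 0.1205]
orientation: [0.0, -0.003, 1.0, -0.0]
wrist_force: [-0.6, -0.4, 0.6]
finger_gap: 0.0492
clock: 22.85
tcp_pos: [0.5914, -0.0544, 0.1171]
orientation: [-0.0, -0.003, 1.0, -0.0]
wrist_force: [0.4, 0.3, -1.7]
finger_gap: 0.0496
clock: 23.05
tcp_pos: [0.5916, -0.0545, 0.1157]
orientation: [0.0, -0.003, 1.0, -0.0]
wrist_force: [-1.1, 0.1, 2.0]
finger_gap: 0.0496
```

```bash
python3 -m inch '[[0,0,0.05,0,0,0,5.5],[0,0,0,0,0,0,6.5],[0,0,0,0,0,0,7.5],[0,0,0,0,0,0,7.5],[0,0,-1,0,0,0,7.5]]' 
python3 -m inch '[[0,0,-3,0,0,0,8],[0,0,-4,0,0,0,8.3],[0,0,-3,0,0,0,8.3],[0,0,0,0,0,0,8.3]]' 
python3 - <<'E'
from h import *
from m import rect
p,P=wcloud();save(p,'w10');z=P[...,2];V=p['pixels'].max(2)
rect(P,(z>.135)&(z<.155)&(V>80)&(P[...,0]>.5)&(P[...,0]<.66)&(abs(P[...,1])<.12),'racked')
E
python3 mo.py w10b; python3 plan.py 437 68.7 200 167.5
```

```text
clock: 23.55
tcp_pos: [0.5904, -0.0542, 0.1237]
orientation: [-0.001, -0.003, 1.0, 0.0]
wrist_force: [-0.1, -0.0, 0.6]
finger_gap: 0.0754
clock: 23.95
tcp_pos: [0.5941, -0.055, 0.2309]
orientation: [0.005, -0.003, 1.0, -0.001]
wrist_force: [-0.3, 0.2, 0.9]
finger_gap: 0.0829
racked 2305 c [589.2 -54.1] size [100.4  50.9] ang 0.1 z [137. 145. 146.]
m [437.  42.] 1121 c [439.5  68.7] size [51.3 95.9] ang 77.4 z [51. 59. 61.]
t 24.05 tcp [592.2 -54.6 226.3] yaw -179.6 gap 82.9 F [ 0.4 -0.2  0.4] q [-0.23  0.35  0.09  1.3  -0.   -0.23]
rotvec [-0.03  0.16 12.87] then shift cm [17.82  8.68  2.63] len 20.0
```

View pics/w10.png

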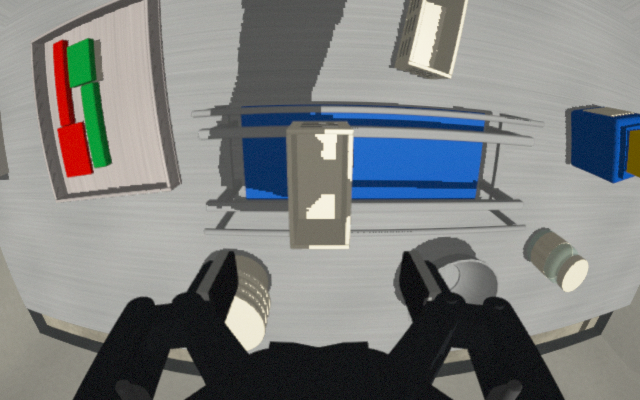

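```bash
python3 -m inch '[[0,0,0,0,0,6.4,8.3],[0,0,0,0,0,6.4,8.3],[3.5,1.7,0.2,0,0,0,8.3],[3.6,1.8,0.3,0,0,0,8.3],[3.6,1.7,0.3,0,0,0,8.3]]' >/dev/null
python3 -m inch '[[3.6,1.8,0.3,0,0,0,8.3],[3.5,1.7,0.3,0,0,0,8.3],[0,0,0,0,0,0,8.3],[0,0,0,0,0,0,8.3]]'
python3 mo.py w11; python3 plan.py 437 68.7 28 167.5
```

```text
clock: 24.95
tcp_pos: [0.4354, 0.0693, 0.2101]
orientation: [-0.0, 0.108, 0.994, -0.0]
wrist_force: [0.0, -0.3, 0.8]
finger_gap: 0.0832
m [318. 176.] 1415 c [436.1  69.3] size [50.1 99.9] ang 77.6 z [53. 60. 61.]
t 25.0 tcp [436.4  68.8 210.3] yaw 167.6 gap 82.7 F [ 1.3 -0.1 -0. ] q [-0.03  0.06 -0.31  1.19 -0.    0.19]
rotvec [-0.02 -0.01  0.09] then shift cm [-0.06 -0.   18.23] len 18.2
```

```bash
python3 -m inch '[[0,0,4,0,0,0,8.3],[0,0,4,0,0,0,8.3],[0,0,4,0,0,0,8.3],[0,0,3,0,0,0,8.3],[0,0,2,0,0,0,8.3]]' 
python3 -m inch '[[0,0,1.1,0,0,0,8.3],[0,0,0,0,0,0,8.3]]' 
python3 plan.py 436.1 69 28 167.5
```

```text
clock: 25.5
tcp_pos: [0.4359, 0.068, 0.038]
orientation: [-0.002, 0.109, 0.994, -0.0]
wrist_force: [-0.1, -0.6, -0.5]
finger_gap: 0.0828
clock: 25.7
tcp_pos: [0.4359, 0.0683, 0.0282]
orientation: [-0.002, 0.109, 0.994, -0.0]
wrist_force: [-0.6, -0.2, 1.0]
finger_gap: 0.0832
t 25.7 tcp [435.9  68.3  28.2] yaw 167.5 gap 83.2 F [-0.6 -0.2  1. ] q [-0.03  0.24 -0.61  0.73 -0.    0.19]
rotvec [-0.05 -0.17  0.  ] then shift cm [-0.    0.08  0.02] len 0.1
```

```bash
python3 -m inch '[[0,0,0,0,0,0,6],[0,0,0,0,0,0,4],[0,0,0,0,0,0,4],[0,0,0,0,0,0,4],[0,0,0,0,0,0,4]]' 40
python3 -m inch '[[0,0,0,0,0,0,4],[0,0,0,0,0,0,4],[0,0,-2,0,0,0,4],[0,0,-3,0,0,0,4],[0,0,-4,0,0,0,4]]' 
python3 -m inch '[[0,0,-4,0,0,0,4],[0,0,-4,0,0,0,4],[0,0,-2,0,0,-6.4,4],[0,0,0,0,0,-6.4,4],[0,0,0,0,0,0,4]]' 
python3 inhand.py
python3 plan.py 587 65 220 180.4
```

```text
clock: 26.2
tcp_pos: [0.4378, 0.0688, 0.0311]
orientation: [0.002, 0.108, 0.994, 0.0]
wrist_force: [0.2, 0.4, 6.2]
finger_gap: 0.0492
clock: 26.7
tcp_pos: [0.4346, 0.0689, 0.1196]
orientation: [-0.002, 0.108, 0.994, -0.0]
wrist_force: [1.0, 0.6, -0.6]
finger_gap: 0.0492
clock: 27.2
tcp_pos: [0.4367, 0.0689, 0.2207]
orientation: [0.001, -0.003, 1.0, -0.0]
wrist_force: [-0.1, -0.1, -1.4]
finger_gap: 0.0493
tcp [436.7  68.9 220.7] rim z 37.00441371446746
x range [-51.   32.4] y [-30.5  38.4]
nearest face x -51.7 -51.3 zmin -32.62250303287728
t 27.25 tcp [436.1  68.9 219.9] yaw -179.8 gap 49.3 F [-1.2 -0.1 -1.2] q [-0.03  0.06 -0.3   1.22 -0.   -0.03]
rotvec [-0.01  0.02 -0.16] then shift cm [-1.508e+01 -5.000e-01 -1.000e-02] len 15.1
```

```bash
python3 -m inch '[[-3.2,0,0,0,0,0,4],[-4,-0.2,0,0,0,0,4],[-4,-0.2,0,0,0,0,4],[-4,-0.1,0,0,0,0,4],[0,0,0,0,0,0,4]]' 
python3 -m inch '[[0,0,3,0,0,0,4],[0,0,3,0,0,0,4],[0,0,2.5,0,0,0,4],[0,0,0,0,0,0,4]]' 
python3 plan.py 588 65 116 180.4;python3 inhand.py
```

```text
clock: 27.75
tcp_pos: [0.592, 0.0643, 0.2165]
orientation: [-0.001, -0.002, 1.0, -0.0]
wrist_force: [-0.4, -0.1, -1.0]
finger_gap: 0.0494
clock: 28.15
tcp_pos: [0.5841, 0.065, 0.1301]
orientation: [-0.005, -0.002, 1.0, 0.0]
wrist_force: [-0.2, -0.2, -0.8]
finger_gap: 0.0491
t 28.15 tcp [584.1  65.  130.1] yaw -179.7 gap 49.1 F [-0.2 -0.2 -0.8] q [-0.03  0.39 -0.09  1.1  -0.   -0.03]
rotvec [ 0.01 -0.55 -0.14] then shift cm [-0.39  0.    1.41] len 1.5
tcp [584.1  65.  130.1] rim z 37.52031971536741
x range [-50.7  17.1] y [-41.4  39.1]
nearest face x -60.6 -59.5 zmin -49.98916858712804
```

```bash
python3 -m inch '[[0,0,0,0,0,0,4],[0,0,0.3,0,0,0,4],[0,0,0,0,0,0,4]]'; python3 plan.py 588 65 116 180.4
```

```text
clock: 28.5
tcp_pos: [0.5891, 0.0648, 0.1329]
orientation: [0.001, -0.003, 1.0, -0.0]
wrist_force: [0.4, -0.7, -0.3]
finger_gap: 0.0493
t 28.5 tcp [589.1  64.8 132.9] yaw -179.6 gap 49.3 F [ 0.4 -0.7 -0.3] q [-0.03  0.39 -0.09  1.09 -0.   -0.03]
rotvec [-0.01  0.12 -0.05] then shift cm [0.11 0.02 1.69] len 1.7
```

```bash
python3 -m inch '[[0.05,0,0.6,0,0,0,4],[0,0,0.4,0,0,0,4],[0,0,0,0,0,0,4],[0,0,0.3,0,0,0,4],[0,0,0,0,0,0,4]]' 
python3 -m inch '[[0,0,0.2,0,0,0,4],[0,0,0,0,0,0,4]]'
python3 -m inch '[[0,0,0.1,0,0,0,4],[0,0,0,0,0,0,4]]'
```

```text
clock: 29.0
tcp_pos: [0.5877, 0.0648, 0.1183]
orientation: [-0.0, -0.003, 1.0, -0.0]
wrist_force: [-0.6, 0.0, -1.7]
finger_gap: 0.0496
clock: 29.2
tcp_pos: [0.5878, 0.0648, 0.1165]
orientation: [-0.0, -0.003, 1.0, -0.0]
wrist_force: [0.5, 0.1, -1.8]
finger_gap: 0.0495
clock: 29.4
tcp_pos: [0.588, 0.0648, 0.1161]
orientation: [0.0, -0.003, 1.0, -0.0]
wrist_force: [-1.1, 0.1, 2.2]
finger_gap: 0.0495
```

```bash
python3 -m inch '[[0,0,0.05,0,0,0,5.5],[0,0,0,0,0,0,6.5],[0,0,0,0,0,0,7.5],[0,0,0,0,0,0,7.5],[0,0,-1,0,0,0,7.5]]' 
python3 -m inch '[[0,0,-3,0,0,0,8],[0,0,-4,0,0,0,8.3],[0,0,-4,0,0,0,8.3],[0,0,-2,0,0,0,8.3],[0,0,0,0,0,0,8.3]]' 
python3 - <<'E'
from h import *
from m import rect
p,P=wcloud();save(p,'w12');z=P[...,2];V=p['pixels'].max(2);M=masks(p)
rect(P,(z>.135)&(z<.155)&(V>80)&(P[...,0]>.5)&(P[...,0]<.66)&(P[...,1]<.12)&(P[...,1]>0),'racked2')
rect(P,(z>.135)&(z<.155)&(V>80)&(P[...,0]>.5)&(P[...,0]<.66)&(P[...,1]<.0)&(P[...,1]>-.12),'racked1')
rect(P,M['yellow']&(z>.165)&(z<.175),'yt')
E
python3 plan.py 534.6 377 240 180.4
```

```text
clock: 29.9
tcp_pos: [0.5868, 0.0649, 0.1242]
orientation: [-0.001, -0.003, 1.0, -0.0]
wrist_force: [0.0, 0.3, -0.4]
finger_gap: 0.075
clock: 30.4
tcp_pos: [0.5899, 0.0648, 0.2601]
orientation: [0.004, -0.003, 1.0, -0.0]
wrist_force: [0.2, -0.6, -0.3]
finger_gap: 0.083
racked2 1877 c [587.1  65.3] size [100.8  50.4] ang 0.3 z [137. 145. 146.]
racked1 2035 c [588.9 -53.8] size [ 51.7 100.3] ang 89.7 z [136. 144. 146.]
yt 1558 c [536.1 377.3] size [56.9 60. ] ang 9.9 z [167. 170. 171.]
t 30.45 tcp [589.   64.8 257.6] yaw -179.6 gap 83.0 F [ 0.3 -0.4  0.3] q [-0.03  0.34  0.15  1.37 -0.   -0.03]
rotvec [-0.01  0.25 -0.03] then shift cm [ 5.22 31.26  1.76] len 31.7
```

View pics/w12.png

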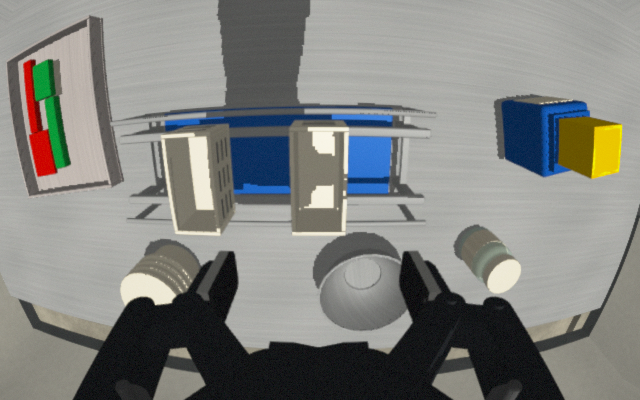

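```bash
python3 -m inch '[[0.6,3,0,0,0,0,8.3],[0.6,3.6,0,0,0,0,8.3],[0.6,3.6,0,0,0,0,8.3],[0.6,3.6,0,0,0,0,8.3],[0.6,3.6,0,0,0,0,8.3]]' >/dev/null
python3 -m inch '[[0.6,3.6,0,0,0,0,8.3],[0.6,3.6,0,0,0,0,8.3],[0.6,3.6,0,0,0,0,8.3],[0.5,3,0,0,0,0,8.3],[0,0,0,0,0,0,8.3]]'
python3 -m inch '[[0,0,0,0,0,8,8.3],[0,0,0,0,0,8,8.3],[0,0,0,0,0,8,8.3],[0,0,0,0,0,8,8.3],[0,0,0,0,0,8,8.3]]'>/dev/null
python3 -m inch '[[0,0,0,0,0,8,8.3],[0,0,0,0,0,8,8.3],[0,0,0,0,0,8,8.3],[0,0,0,0,0,8,8.3],[0,0,0,0,0,8,8.3]]'>/dev/null
python3 -m inch '[[0,0,0,0,0,0,8.3],[0,0,0,0,0,0,8.3]]'
python3 - <<'E'
from h import *
from m import rect
p,P=wcloud();save(p,'w13');z=P[...,2];V=p['pixels'].max(2);M=masks(p)
rect(P,M['yellow']&(z>.165)&(z<.175),'yt');rect(P,M['yellow'],'y');rect(P,M['blue']&(P[...,1]>.25)&(z>.09),'can')
E
python3 plan.py 535 377.2 130 100.5
```

```text
clock: 31.45
tcp_pos: [0.531, 0.3797, 0.2529]
orientation: [-0.002, -0.006, 1.0, -0.0]
wrist_force: [0.6, 0.1, -0.7]
finger_gap: 0.083
clock: 32.65
tcp_pos: [0.5328, 0.3756, 0.2544]
orientation: [-0.0, 0.639, 0.769, -0.001]
wrist_force: [-0.2, 1.0, 0.5]
finger_gap: 0.0833
yt 4896 c [535.8 378.1] size [56.2 56.7] ang 10.2 z [169. 170. 171.]
y 5776 c [311.  208.9] size [671.2 134.4] ang 30.6 z [135. 170. 171.]
can 4531 c [533.6 378.6] size [143.5  88. ] ang 10.9 z [ 97. 110. 352.]
t 32.7 tcp [532.8 375.8 254.6] yaw 100.5 gap 83.0 F [-0.6 -0.   0.3] q [ 0.49  0.47  0.33  1.44 -0.    1.88]
rotvec [-0.07  0.04 -0.01] then shift cm [ 0.1   0.24 12.46] len 12.5
```

View pics/w13.png

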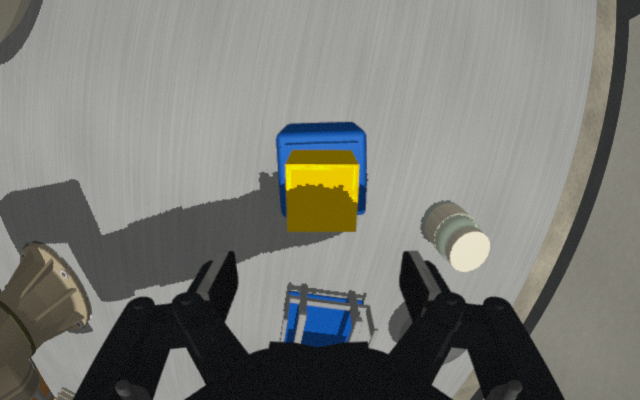

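```bash
python3 -m inch '[[0.15,0.25,3,0,0,0,8.3],[0,0,3,0,0,0,8.3],[0,0,3,0,0,0,8.3],[0,0,2.7,0,0,0,8.3],[0,0,0,0,0,0,8.3]]'
python3 plan.py 535.5 377.8 135 100.3
```

```text
clock: 33.2
tcp_pos: [0.5324, 0.3767, 0.1336]
orientation: [-0.002, 0.64, 0.769, -0.004]
wrist_force: [-0.8, -0.4, -0.6]
finger_gap: 0.0828
t 33.2 tcp [532.4 376.7 133.6] yaw 100.5 gap 82.8 F [-0.8 -0.4 -0.6] q [ 0.49  0.51  0.1   1.17 -0.    1.88]
rotvec [-0.46  0.16  0.16] then shift cm [ 0.05  0.33 -0.14] len 0.4
```

```bash
python3 -m inch '[[0,0.1,0,0,0,0,6.5],[0,0,0,0,0,0,4.5],[0,0,0,0,0,0,4.5],[0,0,0,0,0,0,4.5],[0,0,0,0,0,0,4.5]]' 30
python3 -m inch '[[0,0,0,0,0,0,4.5],[0,0,0,0,0,0,4.5]]'
```

```text
clock: 33.7
tcp_pos: [0.5373, 0.3792, 0.1404]
orientation: [0.001, 0.64, 0.768, 0.002]
wrist_force: [-0.6, -0.3, 5.2]
finger_gap: 0.0559
clock: 33.9
tcp_pos: [0.5373, 0.3792, 0.1404]
orientation: [0.001, 0.64, 0.768, 0.002]
wrist_force: [0.0, -0.3, 5.7]
finger_gap: 0.0557
```

```bash
python3 -m inch '[[0,0,-1.5,0,0,0,4.5],[0,0,-2.5,0,0,0,4.5],[0,0,-3,0,0,0,4.5],[0,0,-3,0,0,0,4.5],[0,0,-1.5,0,0,0,4.5]]'
python3 -m inch '[[0,0,0,0,0,0,4.5],[0,0,0,0,0,0,4.5]]'
python3 plan.py 501.5 -301 250 95
python3 - <<'E'
from h import *
from m import rect
p,P=wcloud();save(p,'w14');z=P[...,2];M=masks(p)
rect(P,M['red']&(P[...,1]>.3),'cap')
E
```

```text
clock: 34.4
tcp_pos: [0.5368, 0.379, 0.2567]
orientation: [0.001, 0.64, 0.768, 0.002]
wrist_force: [0.8, 0.0, -0.5]
finger_gap: 0.0558
clock: 34.6
tcp_pos: [0.5361, 0.3786, 0.2529]
orientation: [0.0, 0.64, 0.768, 0.0]
wrist_force: [-0.8, -0.0, -0.6]
finger_gap: 0.0556
t 34.6 tcp [536.1 378.6 252.9] yaw 100.4 gap 55.6 F [-0.8 -0.  -0.6] q [ 0.49  0.48  0.34  1.44 -0.    1.88]
rotvec [0.01 0.   5.37] then shift cm [-67.4   -9.37   0.29] len 68.0
cap 553 c [534.8 389.2] size [31.8 12.3] ang 10.0 z [136. 150. 151.]
```

View pics/w14.png

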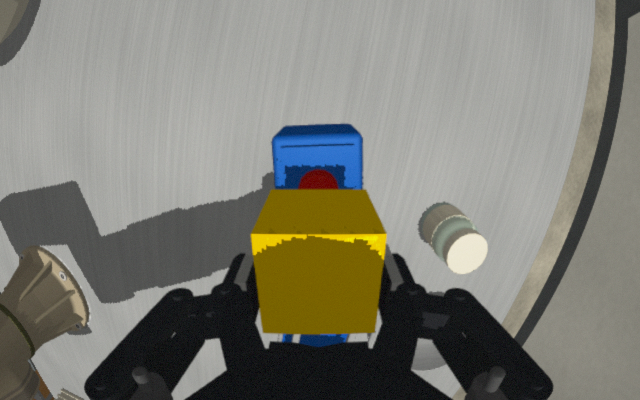

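```bash
python3 -m inch '[[0,0,0,0,0,5.4,4.5],[-3,-1.4,0,0,0,0,4.5],[-3.7,-1.4,0,0,0,0,4.5],[-3.7,-1.4,0,0,0,0,4.5],[-3.7,-1.4,0,0,0,0,4.5]]'
python3 -m inch '[[-3.7,-1.4,0,0,0,0,4.5],[-3.7,-1.4,0,0,0,0,4.5],[-3.7,-1.4,0,0,0,0,4.5],[-3.7,-1.4,0,0,0,0,4.5],[-3.7,-1,0,0,0,0,4.5]]'
python3 -m inch '[[-3.8,0,0,0,0,0,4.5],[-3.8,0.3,0,0,0,0,4.5],[-3.8,0.3,0,0,0,0,4.5],[-3.8,0.4,0,0,0,0,4.5],[-3.8,0.4,0,0,0,0,4.5]]'
python3 plan.py 501.5 -301 250 95
```

```text
clock: 35.15
tcp_pos: [0.4909, 0.2318, 0.2512]
orientation: [-0.001, 0.676, 0.737, -0.001]
wrist_force: [1.4, -0.7, -0.4]
finger_gap: 0.0553
clock: 35.65
tcp_pos: [0.4408, 0.0421, 0.2518]
orientation: [-0.001, 0.676, 0.737, -0.001]
wrist_force: [0.8, -0.4, -0.5]
finger_gap: 0.0557
clock: 36.15
tcp_pos: [0.4723, -0.146, 0.2517]
orientation: [-0.001, 0.676, 0.737, -0.0]
wrist_force: [0.1, 1.2, 0.0]
finger_gap: 0.0552
t 36.15 tcp [ 472.3 -146.   251.7] yaw 95.0 gap 55.2 F [0.1 1.2 0. ] q [-0.46  0.15 -0.11  1.31  0.    1.02]
rotvec [-0.12 -0.08 -0.04] then shift cm [-15.69   1.56   0.17] len 15.8
```

```bash
python3 -m inch '[[-3.8,0.4,0,0,0,0,4.5],[-3.8,0.4,0,0,0,0,4.5],[-3.8,0.4,0,0,0,0,4.5],[-3.5,0.3,0,0,0,0,4.5],[0,0,0,0,0,0,4.5]]'
python3 -m inch '[[0,0,0,0,0,0,4.5]]'
python3 plan.py 501.5 -301 35 95
python3 - <<'E'
from h import *
p=vision.read_camera('wrist');save(p,'w15')
E
```

```text
clock: 36.65
tcp_pos: [0.5007, -0.2957, 0.2505]
orientation: [-0.001, 0.677, 0.736, -0.001]
wrist_force: [0.4, 0.3, -0.4]
finger_gap: 0.0558
clock: 36.75
tcp_pos: [0.5001, -0.292, 0.2512]
orientation: [-0.002, 0.676, 0.737, -0.0]
wrist_force: [-0.7, -0.2, -0.6]
finger_gap: 0.0556
t 36.75 tcp [ 500.1 -292.   251.2] yaw 94.9 gap 55.6 F [-0.7 -0.2 -0.6] q [-0.67  0.32  0.1   1.36  0.    0.82]
rotvec [-0.15 -0.16 -0.12] then shift cm [-0.91  0.06 21.62] len 21.6
```

View pics/w15.png

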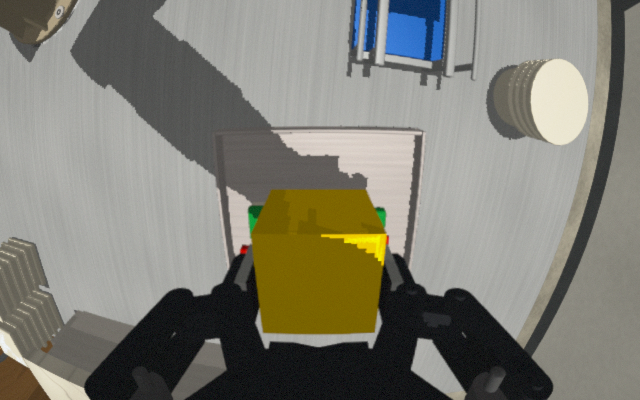

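```bash
python3 -m inch '[[-0.5,0,4,0,0,0,4.5],[0,0,4,0,0,0,4.5],[0,0,4,0,0,0,4.5],[0,0,4,0,0,0,4.5],[0,0,3,0,0,0,4.5]]'
python3 -m inch '[[0,0,1.8,0,0,0,4.5],[0,0,0,0,0,0,4.5],[0,0,0,0,0,0,4.5]]'
python3 plan.py 501.5 -298 36 95
```

```text
clock: 37.3
tcp_pos: [0.5001, -0.2941, 0.0609]
orientation: [-0.002, 0.675, 0.738, -0.0]
wrist_force: [-0.3, -0.3, -1.1]
finger_gap: 0.0557
clock: 37.6
tcp_pos: [0.5014, -0.2957, 0.0457]
orientation: [-0.0, 0.675, 0.738, -0.0]
wrist_force: [-0.3, 0.2, -0.2]
finger_gap: 0.0554
t 37.6 tcp [ 501.4 -295.7   45.7] yaw 95.0 gap 55.4 F [-0.3  0.2 -0.2] q [-0.67  0.45 -0.23  0.89  0.    0.81]
rotvec [-0.02 -0.02  0.05] then shift cm [-0.23 -0.01  0.97] len 1.0
```

```bash
python3 -m inch '[[0,0,0.5,0,0,0,4.5],[0,0,0,0,0,0,4.5],[0,0,0.2,0,0,0,4.5],[0,0,0,0,0,0,4.5]]'
python3 -m inch '[[0,0,0.2,0,0,0,4.5],[0,0,0,0,0,0,4.5]]'
```

```text
clock: 38.0
tcp_pos: [0.5016, -0.2971, 0.0387]
orientation: [0.0, 0.676, 0.737, -0.0]
wrist_force: [0.3, -0.7, -1.3]
finger_gap: 0.0558
clock: 38.2
tcp_pos: [0.5013, -0.297, 0.0361]
orientation: [-0.0, 0.676, 0.737, -0.0]
wrist_force: [0.8, -0.2, -0.0]
finger_gap: 0.0553
```

```bash
python3 -m inch '[[0,0,0.1,0,0,0,6],[0,0,0,0,0,0,7],[0,0,0,0,0,0,8],[0,0,0,0,0,0,8],[0,0,-1,0,0,0,8]]'
python3 -m inch '[[0,0,-3,0,0,0,8],[0,0,-4,0,0,0,8],[0,0,-4,0,0,0,8],[0,0,-4,0,0,0,8],[0,0,-4,0,0,0,0]]'
python3 - <<'E'
from h import *
from m import rect
p,P=wcloud();save(p,'w16');z=P[...,2];V=p['pixels'].max(2);M=masks(p)
rect(P,M['yellow']&(P[...,1]<-.2)&(z<.09),'y')
p=vision.read_camera('top');P=cloud(p);save(p,'top3')
z=P[...,2];reg=(P[...,0]>.3)&(P[...,0]<.75)&(abs(P[...,1])<.25);M=masks(p)
nn,lab,sts,cen=cv2.connectedComponentsWithStats((reg&(z>.125)&(z<.16)&M['grey']).astype(np.uint8))
for i in range(1,nn):
    if sts[i,4]>30: rect(P,lab==i,'cc%d %s'%(i,np.round(cen[i])))
r=M['red']&(P[...,1]>.3)&(P[...,0]>.45);rect(P,r,'cap');rect(P,r&(z>.145),'captop')
print([(a['confidence'],a['location']) for a in tip_of(p,'cap_top')][:3])
p=vision.read_camera('scene');P=cloud(p);M=masks(p);r=M['red']&(P[...,1]>.3)&(P[...,0]>.45);rect(P,r,'cap');rect(P,r&(P[...,2]>.145),'captop')
E
python3 plan.py 501 -298 250 95
```

```text
clock: 38.7
tcp_pos: [0.5005, -0.2962, 0.0444]
orientation: [-0.001, 0.676, 0.737, -0.0]
wrist_force: [-0.5, 0.3, 0.1]
finger_gap: 0.0798
clock: 39.2
tcp_pos: [0.5013, -0.2968, 0.238]
orientation: [0.001, 0.676, 0.737, 0.0]
wrist_force: [-0.1, -0.3, 0.6]
finger_gap: 0.0675
y 3123 c [  -9.6 -751.5] size [1445.2   95.2] ang 40.9 z [30. 65. 66.]
cc1 [337. 202.] 178 c [589.3 -54.9] size [50.1 98.7] ang 88.7 z [134. 144. 149.]
cc2 [294. 204.] 187 c [586.7  63. ] size [50.  98.7] ang 88.9 z [131. 144. 149.]
cap 108 c [535.6 374.7] size [31.3 32.8] ang 4.0 z [146. 150. 154.]
captop 103 c [535.9 375.1] size [30.7 32.6] ang 16.3 z [146. 150. 154.]
[(0.66, [181.3, 223.1])]
cap 63 c [538.6 372.9] size [28.3 36.6] ang 26.4 z [135. 147. 151.]
captop 39 c [538.  372.7] size [28.9 35.2] ang 32.1 z [145. 149. 152.]
t 39.4 tcp [ 502.1 -297.4  237.3] yaw 95.0 gap 37.3 F [ 0.   0.4 -0.4] q [-0.67  0.33  0.08  1.32 -0.    0.81]
rotvec [ 0.15  0.15 -0.03] then shift cm [-0.05 -0.11 -1.27] len 1.3
```

View pics/top3.png

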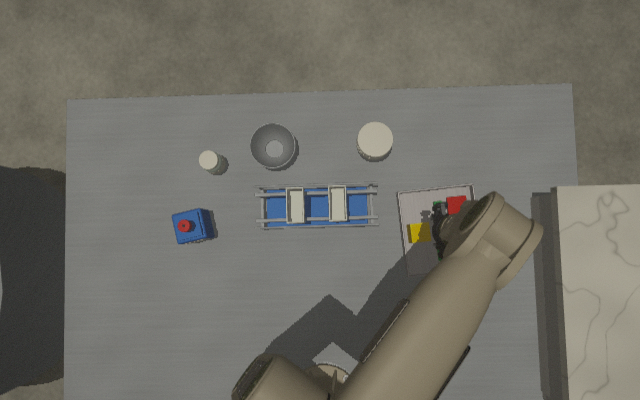

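View pics/w16.png

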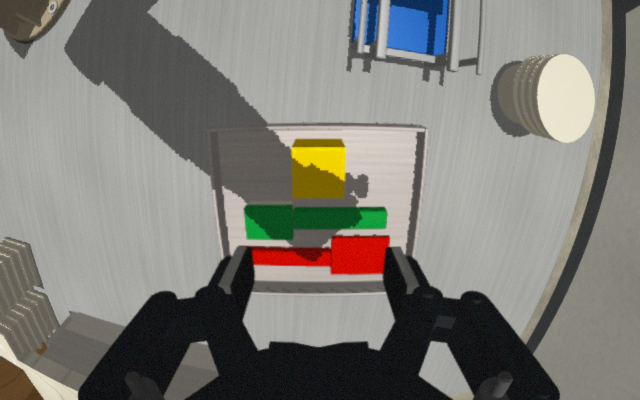

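```bash
for i in 1; do python3 -m inch '[[3,0.5,0,0,0,0,0],[3.7,0.5,0,0,0,0,0],[3.7,0.5,0,0,0,0,0],[3.7,0.5,0,0,0,0,0],[3.7,0.5,0,0,0,0,0]]'
python3 -m inch '[[3.7,0.5,0,0,0,0,0],[3.7,0.5,0,0,0,0,0],[3.7,0.5,0,0,0,0,0],[3.7,0.5,0,0,0,0,0],[3.7,0.5,0,0,0,0,0]]'
python3 -m inch '[[3.7,0.5,0,0,0,0,0],[3.7,0.5,0,0,0,0,0],[3.7,0.5,0,0,0,0,0],[3.7,0.5,0,0,0,0,0],[3.7,0.5,0,0,0,0,0]]'; done
python3 plan.py 535.5 376.5 200 95
```

```text
clock: 39.9
tcp_pos: [0.5098, -0.1157, 0.2337]
orientation: [-0.001, 0.676, 0.737, -0.001]
wrist_force: [1.0, -0.7, -0.3]
finger_gap: 0.0001
clock: 40.4
tcp_pos: [0.5186, 0.0706, 0.2337]
orientation: [-0.001, 0.676, 0.737, -0.001]
wrist_force: [0.0, -0.5, -0.4]
finger_gap: 0.0003
clock: 40.9
tcp_pos: [0.5276, 0.2567, 0.2335]
orientation: [-0.001, 0.676, 0.737, -0.001]
wrist_force: [0.8, 0.5, 0.3]
finger_gap: -0.0002
t 40.9 tcp [527.6 256.7 233.5] yaw 95.0 gap -0.2 F [0.8 0.5 0.3] q [ 0.32  0.34  0.09  1.32 -0.    1.8 ]
rotvec [-0.17  0.05 -0.03] then shift cm [11.86  1.83  3.35] len 12.5
```

```bash
python3 -m inch '[[3.5,0.5,0,0,0,0,0],[3.5,0.5,0,0,0,0,0],[3.5,0.5,0.5,0,0,0,0],[0.9,0.3,2,0,0,0,0],[0,0,0,0,0,0,0]]'
python3 -m inch '[[0,0,0,0,0,0,0],[0,0,0,0,0,0,0]]'
python3 - <<'E'
from h import *
from m import rect
p,P=wcloud();save(p,'w17');z=P[...,2];M=masks(p)
r=M['red']&(P[...,1]>.3);rect(P,r&(z>.147),'cap')
E
python3 plan.py 535.5 376.5 155 95
```

```text
clock: 41.4
tcp_pos: [0.5344, 0.3712, 0.2053]
orientation: [-0.001, 0.675, 0.738, -0.004]
wrist_force: [-0.5, -0.6, -0.6]
finger_gap: 0.0
clock: 41.6
tcp_pos: [0.5367, 0.3696, 0.2105]
orientation: [0.0, 0.676, 0.737, -0.0]
wrist_force: [-0.8, -0.6, -0.0]
finger_gap: -0.0001
cap 1768 c [536.6 378. ] size [33.7 34.8] ang 6.3 z [149. 150. 151.]
t 41.65 tcp [537.1 369.7 211. ] yaw 94.9 gap 0.3 F [ 1.  -0.4  0.7] q [ 0.48  0.47  0.23  1.33 -0.    1.97]
rotvec [ 0.03  0.   -0.11] then shift cm [ 0.7 -0.1  5.6] len 5.6
```

View pics/w17.png

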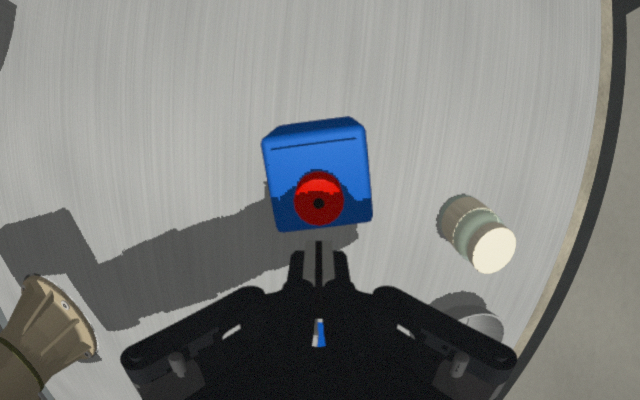

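```bash
python3 -m inch '[[0.8,0,3,0,0,0,0],[0,0,1.5,0,0,0,0],[0,0,0.4,0,0,0,0],[0,0,0,0,0,0,0]]'
python3 plan.py 536 377.5 150 95
cat > chk.py <<'E'
from h import *
from m import rect
import sys
p=vision.read_camera('top');P=cloud(p);save(p,sys.argv[1])
z=P[...,2];reg=(P[...,0]>.3)&(P[...,0]<.75)&(abs(P[...,1])<.25);M=masks(p)
nn,lab,sts,cen=cv2.connectedComponentsWithStats((reg&(z>.125)&(z<.16)&M['grey']).astype(np.uint8))
for i in range(1,nn):
    if sts[i,4]>30: rect(P,lab==i,'cc%d %s'%(i,np.round(cen[i])))
t=P[...,1]<-.2
for k in ('red','green','yellow'): rect(P,M[k]&t&(P[...,0]>.3)&(P[...,0]<.7)&(P[...,1]>-.5)&(z>.008),k)
E
python3 chk.py top4
```

```text
clock: 42.05
tcp_pos: [0.5362, 0.3778, 0.1616]
orientation: [0.0, 0.676, 0.737, -0.0]
wrist_force: [0.0, 0.1, 0.6]
finger_gap: 0.0001
t 42.05 tcp [536.2 377.8 161.6] yaw 94.9 gap 0.1 F [0.  0.1 0.6] q [ 0.49  0.5   0.15  1.22 -0.    1.98]
rotvec [-0.01  0.01 -0.09] then shift cm [-0.03 -0.02  1.16] len 1.2
cc1 [337. 202.] 177 c [589.3 -55. ] size [50.2 98.6] ang 88.9 z [132. 144. 149.]
cc2 [294. 204.] 191 c [586.8  63.1] size [49.9 98.9] ang 89.1 z [131. 143. 149.]
red 795 c [ 504.6 -428.3] size [206.  60.] ang 3.7 z [10. 16. 24.]
green 584 c [ 504.5 -373.5] size [175.2  44.3] ang 2.9 z [19. 28. 39.]
yellow 405 c [ 500.6 -304.2] size [56.2 69.9] ang 4.9 z [35. 65. 69.]
```

Everything in place; press.

```bash
python3 -m inch '[[0,0,0.8,0,0,0,0],[0,0,0.4,0,0,0,0],[0,0,0.3,0,0,0,0],[0,0,0,0,0,0,0]]'
python3 -m inch '[[0,0,0.3,0,0,0,0],[0,0,0.3,0,0,0,0],[0,0,0,0,0,0,0]]'
python3 -m inch '[[0,0,0.2,0,0,0,0],[0,0,0,0,0,0,0]]'
```

```text
clock: 42.5
tcp_pos: [0.5366, 0.3786, 0.1466]
orientation: [0.0, 0.676, 0.737, 0.0]
wrist_force: [0.8, -1.4, 4.3]
finger_gap: -0.0006
clock: 42.8
tcp_pos: [0.5366, 0.3786, 0.1406]
orientation: [0.0, 0.676, 0.737, 0.001]
wrist_force: [1.1, -1.6, 5.8]
finger_gap: 0.0001
clock: 43.0
tcp_pos: [0.5366, 0.3787, 0.14]
orientation: [0.001, 0.676, 0.737, 0.001]
wrist_force: [-0.4, -2.3, 10.5]
finger_gap: 0.0001
```

```bash
python3 -m inch '[[0,0,0.2,0,0,0,0],[0,0,0,0,0,0,0],[0,0,0,0,0,0,0]]'
python3 -m inch '[[0,0,-1,0,0,0,0],[0,0,-2,0,0,0,0],[0,0,-4,0,0,0,0],[0,0,-4,0,0,0,0],[0,0,0,0,0,0,0]]'
python3 -m inch '[[-4,0,0,0,0,0,0],[-4,0,0,0,0,0,0],[0,0,0,0,0,0,0],[0,0,0,0,0,0,0],[0,0,0,0,0,0,0]]'
python3 chk.py top5; python3 - <<'E'
from h import *
from m import rect
p,P=wcloud();save(p,'w18');M=masks(p);r=M['red']&(P[...,1]>.3);rect(P,r&(P[...,2]>.12),'cap')
p=vision.read_camera('scene');save(p,'scene5');st()
E
```

```text
clock: 43.3
tcp_pos: [0.5367, 0.3787, 0.1399]
orientation: [0.001, 0.676, 0.737, 0.002]
wrist_force: [-4.1, -4.4, 19.1]
finger_gap: 0.0003
clock: 43.8
tcp_pos: [0.538, 0.38, 0.2522]
orientation: [0.001, 0.676, 0.737, 0.004]
wrist_force: [0.5, 0.7, 0.4]
finger_gap: 0.0001
clock: 44.3
tcp_pos: [0.5428, 0.2994, 0.2456]
orientation: [-0.0, 0.676, 0.737, -0.0]
wrist_force: [-0.0, -0.1, 1.0]
finger_gap: 0.0004
cc1 [337. 202.] 177 c [589.3 -54.9] size [50.1 98.7] ang 88.8 z [135. 145. 149.]
cc2 [294. 204.] 186 c [586.9  63.4] size [49.7 99.1] ang 89.3 z [131. 144. 148.]
red 801 c [ 504.4 -428.7] size [206.5  60.1] ang 4.3 z [10. 16. 24.]
green 584 c [ 504.7 -370.5] size [175.4  42.9] ang 5.0 z [19. 28. 39.]
yellow 403 c [ 501.1 -297.6] size [53.9 56.9] ang 5.3 z [34. 65. 70.]
cap 1499 c [545.8 351. ] size [34.1 89.7] ang 18.2 z [149. 150. 151.]
t 44.45 tcp [0.5428 0.2999 0.2458] gap 0.0002 F [0.4 0.4 0.1]
[[-0.088, 0.996, -0.0], [0.996, 0.088, -0.0], [-0.0, -0.0, -1.0]] q [0.38 0.4  0.21 1.38 0.   1.86]
```

View pics/scene5.png

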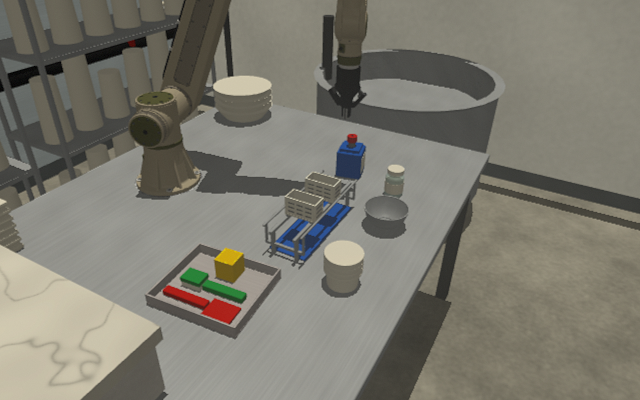

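View pics/top5.png

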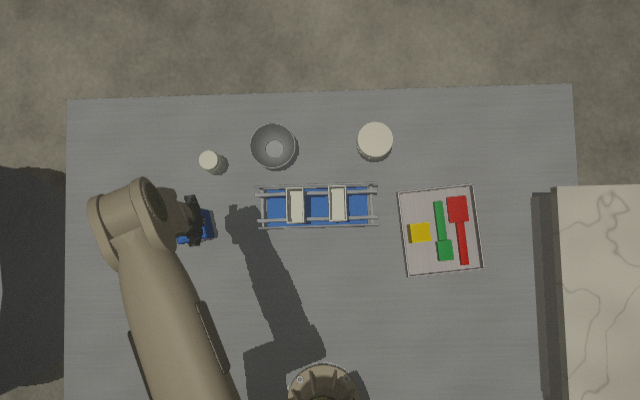

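```bash
python3 -c "
from workcell import workorder
print(workorder.hand_in())"
```

```text
the job is handed in; nothing more can be done
None
```

The job is done and handed in at about 44.5 s on the robot's clock, in the order asked. No verdict came back.

- **Tray:** the paddle and brush went in first and lie flat. The yellow cover was added later and stands upright beside them, clear of both.
- **Moulds:** only two were on the table. Both stand crosswise on the rails between the guard wires. Their rims are at 145 mm, which is the height expected when seated on the rails, and the gap between them is about 68 mm.
- **Fogger cap:** I pressed it after the moulds and cover were in place. It stopped at 140 mm, which is its full 10 mm of travel, with about 19 N on the wrist. After I let go, its top measured 150 mm again.
- **Bowl, tubs and jar:** the arm never went near them, and the last pictures show no change.

The final top and scene pictures agree with all of this. One check read oddly: while I was carrying the moulds, the wrist-camera estimate of rim height came out about 7 mm too high. I set them down by contact force instead and checked the seating afterwards. I saw no mould get knocked aside and no slackening of the grip.

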